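# Spot-check the temperature of a tube-cooling block

## Task

Set the metal cooling block on the narrow sloped rest, centred on it, lying flat on the slope inside its ledge with the tube caps at the low end and the ringed spot at the high end, and let go of it. Then take the contact thermometer out of its holder and hold its spring tip inside the ringed spot, square to the sloping face, pressed lightly so that the tip is about half pushed in. Finish while still holding the thermometer there, with nothing else carrying it; never press hard on the block and leave the other things on the bench where they are.

Things in the scene. Friction and masses are not known exactly. Their poses are not given: they have to be found in the camera images.
- block: aluminium tube-cooling block, a slab 92 mm (x) by 60 mm (y) by 30 mm high (z), 0.25 to 0.5 kg, lying loose on the bench, right way up. Origin: centre of its underside; z up out of its top face. On the -x half of the top six white tube caps (13 mm across, 5 mm high, two rows of three) stand up; on the +x half is the ringed spot.
- ring (a point): centre of the ringed spot on the block's top face: a thin black circle 20 mm inside diameter with a small dot, printed on the plain half of the top, 24 mm from the block's centre along its +x, 30 mm above its underside. Same axes as the block.
- rest: black plastic rest fixed to the bench: a base plate 110 x 90 x 8 mm, two uprights, and a narrow sloping strip on top. Origin: centre of the base's underside, z up, +x (horizontal) points to the uphill side.
- seat (a point): centre of the upper face of the rest's sloping strip, 70 mm above the bench; a centred block has its underside's centre here. Axes tilt with the strip: x uphill along it, y level across it, z square out of the face; slope 0.35 rad (20 deg). Strip 104 mm long (x), 40 mm wide (y): the block overhangs it. A ledge across its low end stands 10 mm above the face, inner side 51 mm along -x.
- holder: grey open stand fixed to the bench, 70 x 64 mm at its foot and 80 mm high, with a 22 mm through hole in the middle of its top plate in which the thermometer hangs, tip down. Origin: centre of its underside, z up.
- probe: contact thermometer, 0.1 to 0.15 kg, hanging upright in the holder. Origin: lower end, on the axis, of its 16 mm steel sleeve; z up the axis to the head. Sleeve from 0 to 50 mm; grey square head (the handle) 26 x 26 mm from 50 to 106 mm, its underside resting on the holder's top, its sides square to x and y; copper spring tip below the sleeve. Lift straight up 70 mm or more to clear the holder.
- tip (a point): the very end of the thermometer's round-ended copper spring tip (8 mm in diameter), on the axis, 16 mm below the probe's origin when the tip is not pressed. Same axes as the probe.
- plunger (a joint): how far the spring tip is pushed into the sleeve, in m: 0 fully out, 0.012 fully in (hard stop). The spring pushes back with 0.8 N at the start of travel and 400 N per m after that, so 3.2 N at half travel (0.006).
- tipbox: bystander: lidded pipette-tip box, 82 x 122 x 63 mm; origin at the centre of its underside
- tuberack: bystander: flat orange tube rack, 70 x 210 x 22 mm; origin at the centre of its underside
- marker: bystander: marker pen lying down, 135 mm long, 16 mm thick; origin at the centre of its underside (for the marker: mid-length; it points along x)
- vial: bystander: small amber vial, 24 mm across, 42 mm tall; origin at the centre of its underside
- timer: bystander: flat white bench timer, 60 x 60 x 18 mm; origin at the centre of its underside
- weight: bystander: steel balance weight with a knob, 34 mm across, 40 mm tall; origin at the centre of its underside
Things that resemble listed ones, but are neither listed nor needed, are in the scene too. There is more than one size of the block; the one meant has the size given above.

How it is judged:
By the outcome, as a careful person would: the job done as asked, in the order asked, and still so for the second after the job is handed in, while the arm keeps its last pose, push and grip.
It also fails if it takes over 58 s, if anything falls off the work surface, if the arm or the gripper's body presses on something with over 40 N, if the wrist force passes 120 N, or if a joint passes its speed limit or range.

## Robot

A 6-joint arm with a two-finger parallel gripper is mounted at the origin on the work surface. World frame = base frame: x ahead of the robot, y to its left, z up, the work surface at z = 0. Lengths are in m, angles in rad, forces in N, time in s.
With the tool pointing down it reaches from about 0.3 to 0.95 m from the base axis. Payload 3.1 kg.
Tool frame: the origin (TCP) lies at the very end of the fingers, on their centre line; the grasp point (between the pads) lies 19 mm behind it; x points along the fingers, y is the direction in which the jaws open and shut, and the axes are right-handed (so a half turn about x gives the same grasp; the last joint's range is limited). The gripper opens to 85 mm and grips with 20 to 120 N. Pads are 22 mm wide; open, the fingers measure 114 mm over their backs; the gripper's body (76 mm by 85 mm) begins 54 mm behind the grasp point. The pads swing forward as they close: fully open they stand 13 mm farther back than shut.
Start: joints at [-1.273, 0.308, 1.634, -0, 1.2, -0.07], TCP at [0.225, -0.583, 0.231] pointing down, gripper open.
Joint ranges: [-3.06, 3.06], [-0.79, 1.96], [0.05, 2.63], [-1.19, 4.34], [0.05, 2.64], [-2.94, 2.94]. Speed limits (rad/s): [2.79, 2.79, 3.14, 3.14, 3.14, 3.14].

## Interface

Orientations are given as a unit quaternion [w, x, y, z].
In Python, from rig import sense, read_camera, get_calibration, hand_in gives the robot as it stands.
- The arm moves only by the tool drive_tool, never from a script. Its argument "deltas" is a list of rows, each a list of 7 numbers: the finger opening in m, from 0 to 0.0854, then the shift along the tool's x, y, z in m, then the turn, a rotation vector about the tool's x, y, z in rad. In form: [[fingers, tx, ty, tz, rx, ry, rz], ...]. A call has 1 to 8 rows; each row shifts and turns the commanded pose from where the row before left it, along the tool's axes as they then stand; what a row does not reach is not made up. A row lasts 1/12 s, in which the tool goes at most 41.7 mm and 7.16 degrees, less where a joint would pass 70% of its speed; a pose out of reach is approached as far as the arm can. A call is refused whole if a number of a shift passes 0.0417 or a number of a turn 0.125, either way. A call with a gripper value outside its range is refused whole. The fingers move at their own pace and stop on an object; "squeeze" is the grip in N (left out, the last holds). Time passes only in rows, so rows that do not move let the fingers close. It gives the time, the measured TCP pose, the force and the opening at its end, in the units of the state.
- sense(): the state, without advancing time (a new reading comes with each control period).
- read_camera(name): name is "scene" or "top" or "wrist"; returns the picture (480x640x3 uint8, red, green, blue); there is no depth.
- get_calibration(name): a dict with "fovy" (degrees; the focal length in pixels is half the picture's height over the tangent of half this angle, whatever the lens; pixels are square), "cx", "cy" (the principal point, pixels), "rvec" (rotation vector, rad) and "tvec" (3), from world to camera coordinates, as OpenCV has them. Camera axes: x right, y down, z forward; pixel columns grow to the right and rows downward; lengths in m; the calibration is good to about 2 mm. The wrist camera is an equidistant fisheye: a pixel r from the principal point sees the ray r / f radians off the axis. A picture is of the moment at which its call begins: read the wrist's pose just before it. get_calibration takes no time and is no camera call; for the wrist camera it gives the pose at the moment of the call.
- hand_in(): hands the job in, once; it reports no verdict.
The state is a dict: "time": time; "joints": joint angles; "joint_vel": joint speeds; "tau": joint torques, N m; "eef_pos": TCP position; "orientation": TCP orientation; "contact_force": force on the tool from outside, world axes, zero at the start; "wrist_torque": the same for the moment, N m; "width": finger opening in m.
Only numpy, scipy, OpenCV 4.12 (cv2) and the standard library are available. Lean on these libraries where they do the work, as an engineer would, in place of code of your own. Each camera call takes 0.05 s, during which the arm holds its last target.

## Working session

There is one attempt and no reset: what is moved stays moved. The work goes in short steps, Python scripts to look and compute and a tool call to move; the robot and the scene stay as the last step left them, time stands still between calls to the robot, and variables do not carry over. Pictures are saved under pics/ and viewed, and the job is handed in when it is done.

Besides the shell and the picture viewer there is one more tool, called after "Call:" by a JSON object that holds its "api" and its "payload". drive_tool: Moves the arm, as the interface text tells. Its arguments: {"type":"object","properties":{"deltas":{"type":"array"},"squeeze":{"type":"number"}},"required":["deltas"]}

```bash
ls; mkdir -p pics
python3 - <<'E'
from rig import *
import cv2
s=sense()
print({k:s[k] for k in ('time','eef_pos','orientation','contact_force','width')})
for n in ("scene","top","wrist"):
    print(n,get_calibration(n))
    cv2.imwrite(f"pics/{n}0.png",read_camera(n)[:,:,::-1])
E
```

```text
pics
{'time': 0.0, 'eef_pos': array([ 0.22446344, -0.58243047,  0.23004451]), 'orientation': array([-0.12851258, -0.69508337, -0.13011005,  0.69528051]), 'contact_force': array([-0.80805287,  0.14593366,  0.17405268]), 'width': 0.0855944670463064}
scene {'fovy': 57.9043894334035, 'cx': 319.0966683575566, 'cy': 241.56770886141524, 'rvec': array([ 1.87255133,  1.61755181, -0.68791357]), 'tvec': array([-0.08315493, -0.32899323,  1.11872086])}
top {'fovy': 56.598396927194344, 'cx': 324.8850423985726, 'cy': 242.0605786753497, 'rvec': array([ 2.1762907 , -2.19483847,  0.08720314]), 'tvec': array([0.01398559, 0.55043443, 0.91098606])}
wrist {'fovy': 65.70646984690485, 'cx': 327.85091511362083, 'cy': 238.50051918237483, 'rvec': array([-2.3790824 ,  1.63303637,  0.24864517]), 'tvec': array([-0.62407379, -0.03857637,  0.37868401])}
```

View pics/scene0.png

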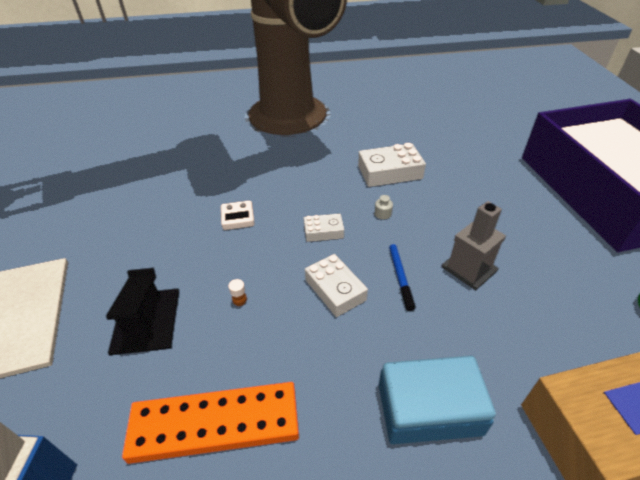

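View pics/top0.png

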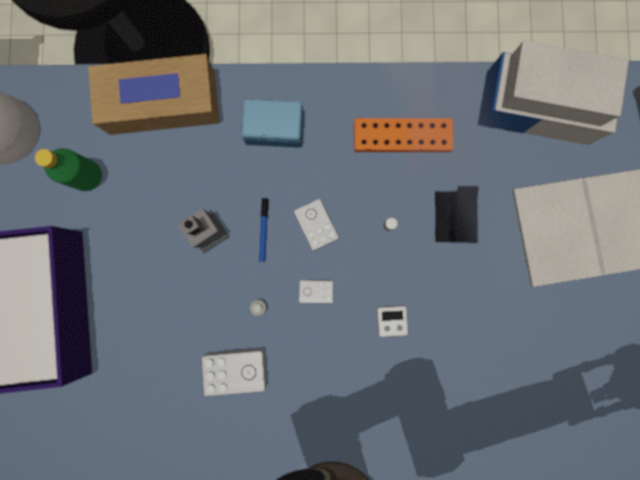

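View pics/wrist0.png

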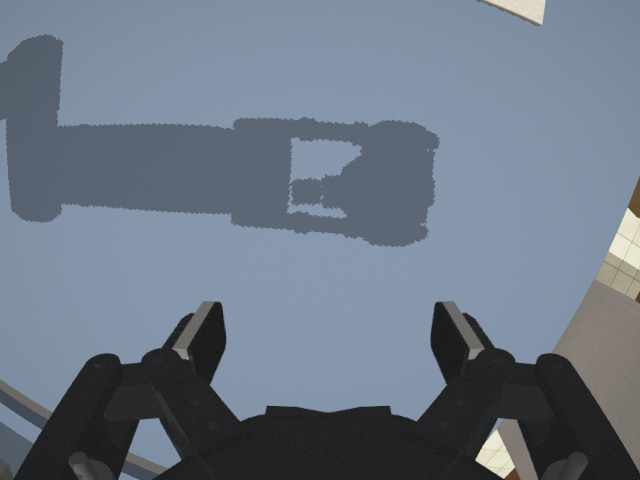

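Top view: three blocks at about (233,373), (316,224) and (316,291); holder with probe at (203,228), rest at (457,215). I'll measure their sizes next.

```bash
cat > h.py <<'E'
import numpy as np, cv2
from scipy.spatial.transform import Rotation as R
from rig import *
def ray(cal,px,fish=False,H=480):
    f=H/2/np.tan(np.radians(cal['fovy'])/2)
    px=np.atleast_2d(np.asarray(px,float)); d=(px-[cal['cx'],cal['cy']])/f
    if fish:
        th=np.linalg.norm(d,axis=1,keepdims=True)+1e-12
        v=np.hstack([d/th*np.sin(th),np.cos(th)])
    else: v=np.hstack([d,np.ones((len(d),1))])
    M=R.from_rotvec(cal['rvec']).as_matrix()
    v=v/np.linalg.norm(v,axis=1,keepdims=True)
    return -M.T@cal['tvec'], v@M
def onz(cal,px,z,fish=False):
    c,v=ray(cal,px,fish); return c+v*((z-c[2])/v[:,2:3])
def proj(cal,P,fish=False,H=480):
    f=H/2/np.tan(np.radians(cal['fovy'])/2)
    P=np.atleast_2d(P)@R.from_rotvec(cal['rvec']).as_matrix().T+cal['tvec']
    if fish:
        r=np.linalg.norm(P[:,:2],axis=1,keepdims=True); th=np.arctan2(r,P[:,2:3]); d=P[:,:2]/r*th
    else: d=P[:,:2]/P[:,2:3]
    return d*f+[cal['cx'],cal['cy']]
def tri(pairs):
    A=np.zeros((3,3));b=np.zeros(3)
    L=[]
    for c,v in pairs:
        v=v.ravel();M=np.eye(3)-np.outer(v,v);A+=M;b+=M@c;L.append((c,v))
    X=np.linalg.solve(A,b); return X,[np.linalg.norm(np.cross(X-c,v)) for c,v in L]
def Rq(q): return R.from_quat([q[1],q[2],q[3],q[0]])
E
python3 - <<'E'
from h import *
im=cv2.imread('pics/top0.png'); cal=get_calibration('top')
hsv=cv2.cvtColor(im,cv2.COLOR_BGR2HSV)
m=((hsv[:,:,1]<40)&(hsv[:,:,2]>140)).astype(np.uint8)
m[:190]=0; m[:,:150]=0;m[:,430:]=0
m=cv2.morphologyEx(m,cv2.MORPH_CLOSE,np.ones((5,5)))
for c in cv2.findContours(m,0,2)[0]:
    if cv2.contourArea(c)<100: continue
    r=cv2.minAreaRect(c); b=cv2.boxPoints(r)
    P=onz(cal,b,0.03); print(np.round(r[0]),[np.linalg.norm(P[i]-P[i+1]).round(4) for i in (0,1)],P.mean(0).round(4))
def crop(n,x,y,w,h,out,k):
    i=cv2.imread(n)[y:y+h,x:x+w]; cv2.imwrite(out,cv2.resize(i,None,fx=k,fy=k,interpolation=2))
crop('pics/top0.png',170,170,200,150,'pics/t_a.png',4)
crop('pics/top0.png',410,160,100,110,'pics/t_r.png',5)
crop('pics/scene0.png',290,190,220,140,'pics/s_a.png',3.6)
crop('pics/scene0.png',90,250,120,120,'pics/s_r.png',5)
E
```

```text
[232. 373.] [np.float64(0.1235), np.float64(0.0804)] [0.2853 0.1988 0.03  ]
[392. 321.] [np.float64(0.0602), np.float64(0.0594)] [ 0.3869 -0.1268  0.03  ]
[257. 308.] [np.float64(0.0245), np.float64(0.0243)] [0.4158 0.1493 0.03  ]
[315. 292.] [np.float64(0.0699), np.float64(0.0469)] [0.4483 0.0305 0.03  ]
[392. 222.] [np.float64(0.0229), np.float64(0.023)] [ 0.5894 -0.1293  0.03  ]
[315. 224.] [np.float64(0.0615), np.float64(0.0934)] [0.5881 0.0287 0.03  ]
```

View pics/t_a.png

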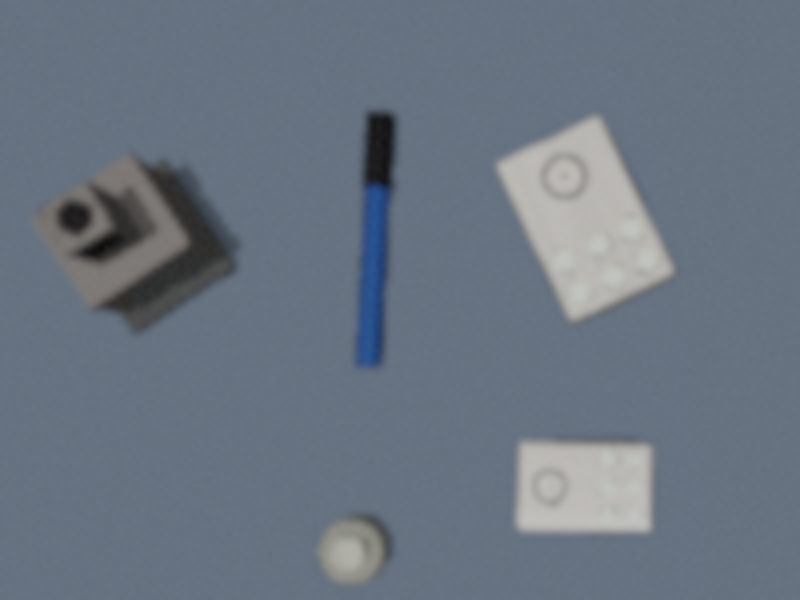

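View pics/t_r.png

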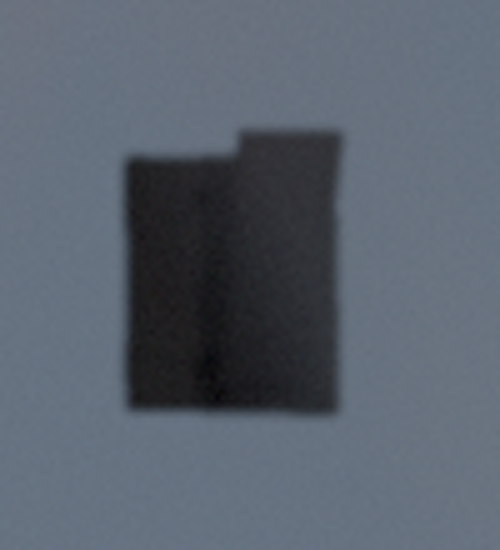

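View pics/s_a.png

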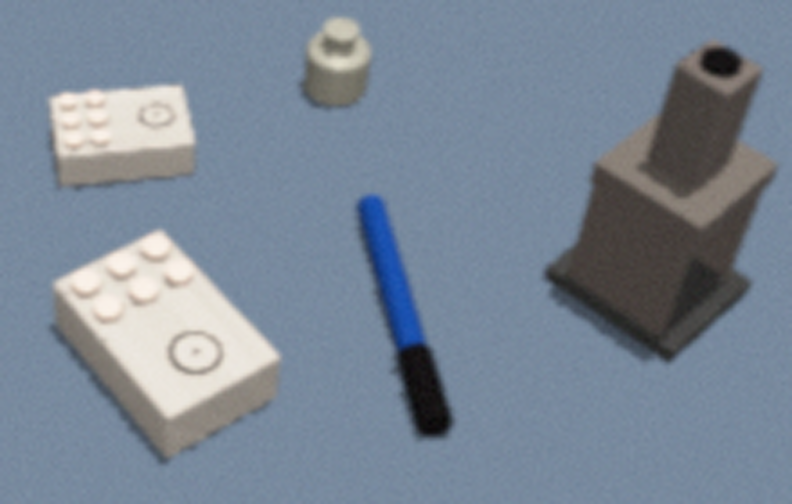

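View pics/s_r.png

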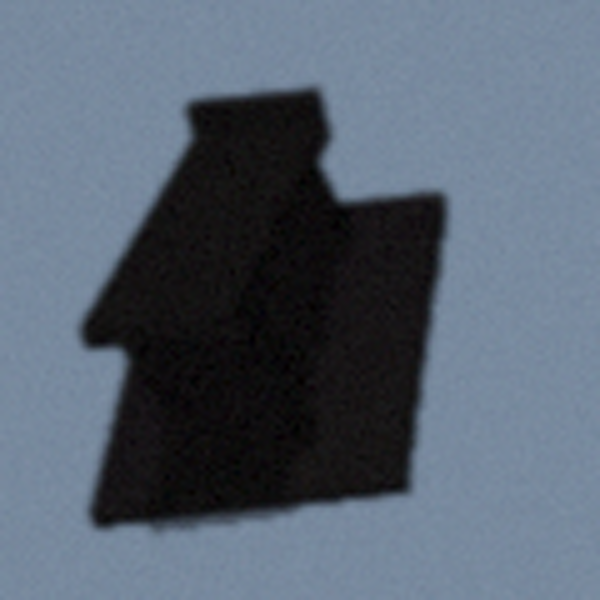

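The 61.5 x 93.4 mm block at top (315,224) is the one meant: ring toward (310,213), caps at the lower right. The rest's uphill end is world +x, with its ledge at the robot's side. Next I'll get rough poses for everything.

Run:
```python
from h import *
t=get_calibration('top'); s=get_calibration('scene')
print('cams',ray(t,[0,0])[0],ray(s,[0,0])[0])
# rest base corners: top
T=lambda x,y:(410+x/5,160+y/5)
Sx=lambda x,y:(90+x/5,250+y/5)
print('base L',onz(t,[T(127,158),T(127,409)],0.008).round(4))
print('base scene',onz(s,[Sx(97,522),Sx(410,490),Sx(443,197)],0.008).round(4))
for nm,a,b in (('uphill +y',T(240,131),None),('uphill -y',T(342,133),None),('low -y',T(338,411),None)):
    for z in (0.052,0.07,0.088): print(nm,z,onz(t,[a],z).round(4))
for z in (0.052,0.062,0.07,0.088,0.1): print('scene far lip',z,onz(s,[Sx(190,103),Sx(320,92)],z).round(4),'near left',onz(s,[Sx(85,335)],z).round(4))
# block
im=cv2.imread('pics/top0.png');hsv=cv2.cvtColor(im,cv2.COLOR_BGR2HSV)
m=((hsv[:,:,1]<40)&(hsv[:,:,2]>140)).astype(np.uint8)
q=np.zeros_like(m);q[190:260,280:350]=m[190:260,280:350]
q=cv2.morphologyEx(q,cv2.MORPH_CLOSE,np.ones((5,5)))
c=max(cv2.findContours(q,0,2)[0],key=cv2.contourArea);b=cv2.boxPoints(cv2.minAreaRect(c))
P=onz(t,b,0.03);print('block',P.round(4));
r=onz(t,[170+564/4,170+176/4],0.03)[0];rs=onz(s,[290+195/3.6,190+352/3.6],0.03)[0]
d=r-P.mean(0);print('ring',r,rs,np.linalg.norm(d),np.degrees(np.arctan2(d[1],d[0])))
for i in range(4):
  e=P[(i+1)%4]-P[i];print(np.degrees(np.arctan2(e[1],e[0])),np.linalg.norm(e))
# probe head top centre and holder
A=(170+75/4,170+217/4);B=(290+721/3.6,190+62/3.6)
print('probe tri',tri([ray(t,A),ray(s,B)]), onz(t,[A],0.136))
print('holder top', onz(t,[(170+x/4,170+y/4) for x,y in((132,155),(33,213),(92,308),(190,243))],0.08).round(4))
```

```text
cams [0.48086908 0.01415914 0.94954395] [ 1.02586585 -0.04905802  0.55846237]
base L [[ 0.6577 -0.2281  0.008 ]
 [ 0.5501 -0.2251  0.008 ]]
base scene [[ 0.6608 -0.3123  0.008 ]
 [ 0.6635 -0.2237  0.008 ]
 [ 0.5542 -0.2239  0.008 ]]
uphill +y 0.052 [[ 0.6603 -0.2632  0.052 ]]
uphill +y 0.07 [[ 0.6567 -0.2577  0.07  ]]
uphill +y 0.088 [[ 0.6531 -0.2521  0.088 ]]
uphill -y 0.052 [[ 0.6591 -0.3049  0.052 ]]
uphill -y 0.07 [[ 0.6555 -0.2985  0.07  ]]
uphill -y 0.088 [[ 0.652  -0.2921  0.088 ]]
low -y 0.052 [[ 0.5453 -0.2994  0.052 ]]
low -y 0.07 [[ 0.544  -0.2931  0.07  ]]
low -y 0.088 [[ 0.5427 -0.2868  0.088 ]]
scene far lip 0.052 [[ 0.5415 -0.292   0.052 ]
 [ 0.543  -0.2521  0.052 ]] near left [[ 0.6274 -0.3067  0.052 ]]
scene far lip 0.062 [[ 0.551  -0.2872  0.062 ]
 [ 0.5526 -0.2481  0.062 ]] near left [[ 0.6353 -0.3016  0.062 ]]
scene far lip 0.07 [[ 0.5587 -0.2833  0.07  ]
 [ 0.5602 -0.2448  0.07  ]] near left [[ 0.6416 -0.2975  0.07  ]]
scene far lip 0.088 [[ 0.5759 -0.2747  0.088 ]
 [ 0.5774 -0.2376  0.088 ]] near left [[ 0.6557 -0.2884  0.088 ]]
scene far lip 0.1 [[ 0.5874 -0.2689  0.1   ]
 [ 0.5888 -0.2328  0.1   ]] near left [[ 0.6652 -0.2823  0.1   ]]
block [[ 0.6164  0.0767  0.03  ]
 [ 0.6437  0.0217  0.03  ]
 [ 0.5597 -0.0191  0.03  ]
 [ 0.5328  0.0357  0.03  ]]
ring [0.60854718 0.0377131  0.03      ] [0.60915654 0.03889588 0.03      ] 0.022289872641639064 23.718641797489155
-63.641755925370916 0.061488324892960224
-154.1118700514077 0.09338933107670974
116.14019285168054 0.061086085794525444
26.134623389904146 0.09315442150841836
probe tri (array([0.57692791, 0.25983817, 0.13681311]), [np.float64(0.0009036027963778671), np.float64(0.0009036027963777951)]) [[0.57669483 0.25919217 0.136     ]]
holder top [[0.6137 0.2485 0.08  ]
 [0.5854 0.2966 0.08  ]
 [0.5386 0.2671 0.08  ]
 [0.57   0.2197 0.08  ]]
```

Run:
```python
from h import *
s=sense();c=get_calibration('wrist');Rt=Rq(s['orientation']).as_matrix();print(Rt.round(3))
p=ray(c,[0,0])[0];print('cam in tool',Rt.T@(p-s['eef_pos']),'cam axes in tool\n',(Rt.T@R.from_rotvec(c['rvec']).as_matrix().T).round(3))
```

```text
[[-0.001  0.36  -0.933]
 [ 0.002 -0.933 -0.36 ]
 [-1.    -0.002 -0.   ]]
cam in tool [-0.14179513  0.00030945 -0.07453054] cam axes in tool
 [[-0.    -0.295  0.956]
 [ 1.    -0.    -0.   ]
 [ 0.     0.956  0.295]]
```

Call:
{"api": "drive_tool", "payload": {"deltas": [[0.085,-0.0015,-0.012,-0.0355,0,0,0],[0.085,-0.0015,-0.012,-0.0355,0,0,0],[0.085,-0.0015,-0.012,-0.0355,0,0,0],[0.085,-0.0015,-0.012,-0.0355,0,0,0],[0.085,-0.0015,-0.012,-0.0355,0,0,0],[0.085,-0.0015,-0.012,-0.0355,0,0,0],[0.085,-0.0015,-0.012,-0.0355,0,0,0],[0.085,-0.0015,-0.012,-0.0355,0,0,0]]}}

```text
time: 0.82
eef_pos: [0.4562, -0.39, 0.243]
orientation: [-0.129, -0.695, -0.129, 0.695]
contact_force: [0.9, -1.0, 0.2]
width: 0.0849
```

Call:
{"api": "drive_tool", "payload": {"deltas": [[0.085,-0.0015,-0.012,-0.0355,0,0,0],[0.085,-0.0015,-0.012,-0.0355,0,0,0],[0.085,-0.0015,-0.012,-0.0355,0,0,0],[0.085,-0.0015,-0.012,-0.0355,0,0,0],[0.085,-0.0015,-0.012,-0.0355,0,0,0],[0.085,0,0,0,0,0,0],[0.085,0,0,0,0,0,0]]}}

```text
time: 1.4
eef_pos: [0.6004, -0.2699, 0.2502]
orientation: [-0.131, -0.695, -0.131, 0.695]
contact_force: [-1.3, -0.7, 0.8]
width: 0.0848
```

```bash
cat > snap.py <<'E'
import sys,pickle
from h import *
def snap(name):
    s=sense();c=get_calibration('wrist');im=read_camera('wrist')[:,:,::-1]
    cv2.imwrite(f'pics/{name}.png',im);pickle.dump((s,c),open(f'pics/{name}.pkl','wb'))
    Rt=Rq(s['orientation']).as_matrix()
    print('t',s['time'],'pos',s['eef_pos'].round(4),'w',round(s['width'],4),'F',s['contact_force'].round(2))
    print('tool x',Rt[:,0].round(4),'yaw',np.degrees(np.arctan2(-Rt[1,2],-Rt[0,2])).round(2), 'jawy',Rt[:,1].round(4))
if __name__=='__main__': snap(sys.argv[1])
E
python3 snap.py w1
```

```text
t 1.4 pos [ 0.6004 -0.2699  0.2502] w 0.0848 F [-1.26 -0.65  0.76]
tool x [-7.e-04  1.e-04 -1.e+00] yaw 21.29 jawy [ 3.631e-01 -9.317e-01 -4.000e-04]
```

View pics/w1.png

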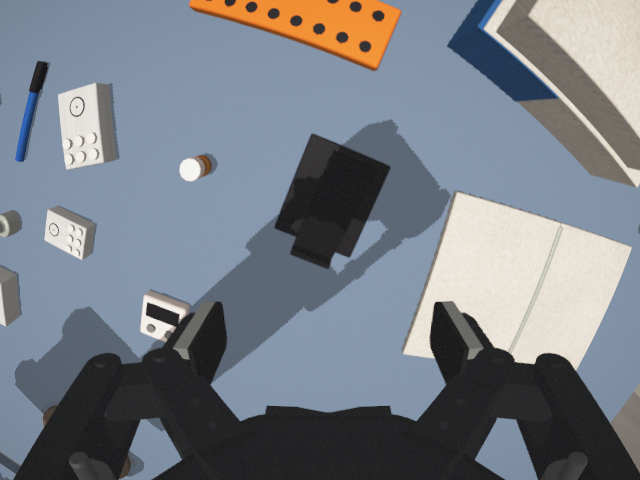

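The wrist view shows the rest at about (333,200), with the strip's low end protruding at (312,258). I'll enlarge it and raise the contrast.

Run:
```python
import cv2,numpy as np
i=cv2.imread('pics/w1.png')[120:280,260:400].astype(float)
i=np.clip((i-10)*4,0,255).astype(np.uint8)
cv2.imwrite('pics/w1c.png',cv2.resize(i,None,fx=3.7,fy=3.7,interpolation=2))
```

```text
(no output)
```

View pics/w1c.png

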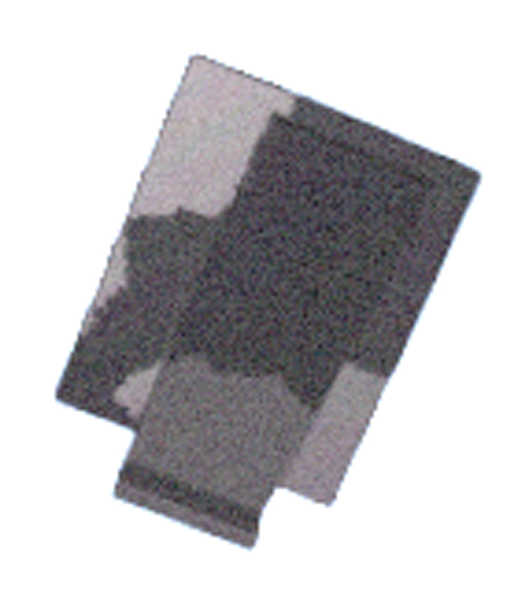

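Run:
```python
from h import *
import pickle
s,c=pickle.load(open('pics/w1.pkl','rb'))
W=lambda a:np.array(a,float)/3.7+[260,120]
b=onz(c,W([(193,55),(480,177),(330,505),(57,397)]),0.008,True)
print(b.round(4),b.mean(0))
for i in range(4):
  e=b[(i+1)%4]-b[i];print(np.degrees(np.arctan2(e[1],e[0])).round(2),np.linalg.norm(e).round(4))
o=b.mean(0);a=np.radians(0)
st=np.array([.35]);sl=.35
# strip features
q=W([(275,115),(430,180)]);print('uphill face',onz(c,q,0.07+0.052*np.sin(sl),True).round(4),'want dx',0.052*np.cos(sl))
z=0.07-0.051*np.sin(sl)+.010*np.cos(sl)
print('ledge inner top',onz(c,W([(122,460),(260,520)]),z,True).round(4), onz(c,W([(118,492),(252,547)]),z-.002,True).round(4),'want dx',-.051*np.cos(sl)-.01*np.sin(sl))
```

```text
[[ 0.6566 -0.231   0.008 ]
 [ 0.6545 -0.3182  0.008 ]
 [ 0.5485 -0.3155  0.008 ]
 [ 0.5505 -0.2288  0.008 ]] [ 0.60253513 -0.27334987  0.008     ]
-91.39 0.0872
178.51 0.1061
88.65 0.0867
-1.21 0.1061
uphill face [[ 0.6535 -0.2551  0.0878]
 [ 0.6528 -0.2924  0.0878]] want dx 0.0488473810680637
ledge inner top [[ 0.5576 -0.2517  0.0619]
 [ 0.5553 -0.2901  0.0619]] [[ 0.5484 -0.2536  0.0599]
 [ 0.5468 -0.2912  0.0599]] want dx -0.05133698642977084
```

Call:
{"api": "drive_tool", "payload": {"deltas": [[0.085,0.006,-0.0354,-0.0122,0,0,0],[0.085,0.006,-0.0354,-0.0122,0,0,0],[0.085,0.006,-0.0354,-0.0122,0,0,0],[0.085,0.006,-0.0354,-0.0122,0,0,0],[0.085,0.006,-0.0354,-0.0122,0,0,0],[0.085,0.006,-0.0354,-0.0122,0,0,0],[0.085,0.006,-0.0354,-0.0122,0,0,0],[0.085,0.006,-0.0354,-0.0122,0,0,0]]}}

```text
time: 2.12
eef_pos: [0.5874, 0.0273, 0.2024]
orientation: [-0.129, -0.695, -0.128, 0.696]
contact_force: [0.1, 0.4, 0.4]
width: 0.0847
```

Call:
{"api": "drive_tool", "payload": {"deltas": [[0.085,0,0,0,-0.085,0,0],[0.085,0,0,0,0,0,0],[0.085,0,0,0,0,0,0]]}}

```text
time: 2.37
eef_pos: [0.588, 0.0264, 0.2027]
orientation: [-0.158, -0.689, -0.158, 0.689]
contact_force: [0.7, -0.5, -0.4]
width: 0.0849
```

```bash
python3 snap.py w2
```

```text
t 2.3667 pos [0.588  0.0264 0.2027] w 0.0849 F [ 0.74 -0.52 -0.35]
tool x [-5.e-04 -9.e-04 -1.e+00] yaw 25.8 jawy [ 4.352e-01 -9.003e-01  6.000e-04]
```

View pics/w2.png

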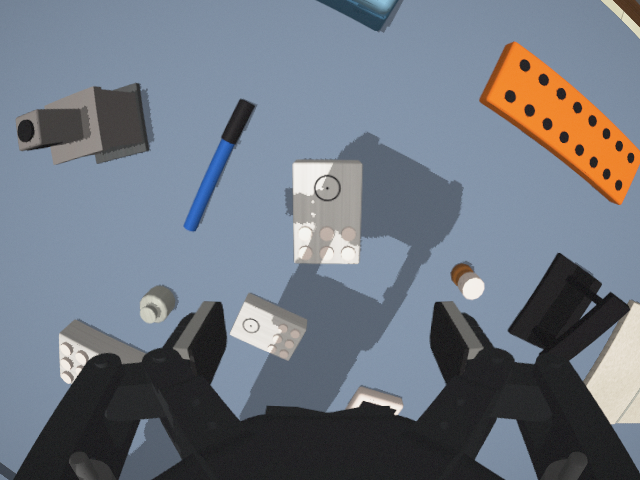

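The block sits at about (327,212), aligned with the jaws, ring at (327,188) and caps below it. I'll measure its top face.

```bash
cat > blk.py <<'E'
from h import *
import pickle,sys
def run(n,x0,x1,y0,y1,z=0.03):
    s,c=pickle.load(open(f'pics/{n}.pkl','rb'));im=cv2.imread(f'pics/{n}.png')
    rg=im[:,:,2].astype(int)-im[:,:,0]
    m=(rg>-12).astype(np.uint8);q=np.zeros_like(m);q[y0:y1,x0:x1]=m[y0:y1,x0:x1]
    q=cv2.morphologyEx(q,cv2.MORPH_CLOSE,np.ones((7,7)));q=cv2.morphologyEx(q,cv2.MORPH_OPEN,np.ones((7,7)))
    k=max(cv2.findContours(q,0,2)[0],key=cv2.contourArea);b=cv2.boxPoints(cv2.minAreaRect(k));print('px',b.round(1).tolist())
    P=onz(c,b,z,True);print(P.round(4).tolist(),'centre',P.mean(0).round(4))
    for i in range(4):
        e=P[(i+1)%4]-P[i];print(np.degrees(np.arctan2(e[1],e[0])).round(2),np.linalg.norm(e).round(4))
    cv2.imwrite(f'pics/{n}_m.png',cv2.drawContours(im.copy(),[np.intp(b)],-1,(0,0,255),1)[max(0,y0-20):y1+20,max(0,x0-20):x1+20].repeat(3,0).repeat(3,1))
    return s,c,P
if __name__=='__main__':
    s,c,P=run('w2',280,375,150,275)
    print('ring',onz(c,[327,188],.03,True))
    d=P.mean(0)-s['eef_pos'];print('tool delta',Rq(s['orientation']).as_matrix().T@d)
E
python3 blk.py
```

```text
px [[292.0, 159.0], [362.0, 159.0], [362.0, 263.0], [292.0, 263.0]]
[[0.6179, 0.0741, 0.03], [0.6436, 0.0208, 0.03], [0.5602, -0.0218, 0.03], [0.5326, 0.0354, 0.03]] centre [0.5885 0.0271 0.03  ]
-64.25 0.0592
-152.91 0.0936
115.76 0.0636
24.39 0.0937
ring [[0.60807136 0.03651304 0.03      ]]
tool delta [ 0.17266231 -0.00047244 -0.00094689]
```

View pics/w2_m.png

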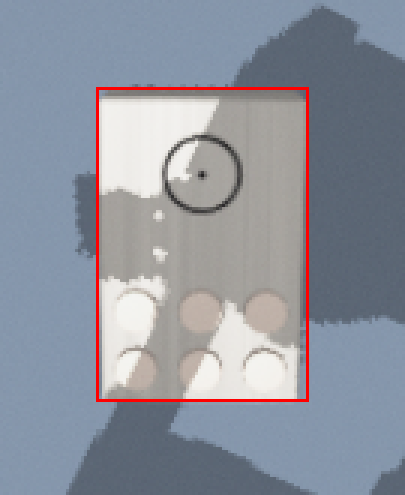

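Call:
{"api": "drive_tool", "payload": {"deltas": [[0.085,0.036,0,0.001,0,0,0],[0.085,0.036,0,0,0,0,0],[0.085,0.036,0,0,0,0,0],[0.085,0.036,0,0,0,0,0],[0.085,0.036,0,0,0,0,0],[0.085,0.015,0,0,0,0,0],[0.085,0,0,0,0,0,0],[0.085,0,0,0,0,0,0]]}}

```text
time: 3.08
eef_pos: [0.5871, 0.0255, 0.0071]
orientation: [-0.158, -0.689, -0.158, 0.69]
contact_force: [0.2, 0.2, -0.5]
width: 0.0854
```

```bash
python3 snap.py w3
```

```text
t 3.0833 pos [0.5871 0.0255 0.0071] w 0.0854 F [ 0.19  0.15 -0.48]
tool x [-1.9e-03 -2.0e-04 -1.0e+00] yaw 25.76 jawy [ 4.345e-01 -9.007e-01 -7.000e-04]
```

View pics/w3.png

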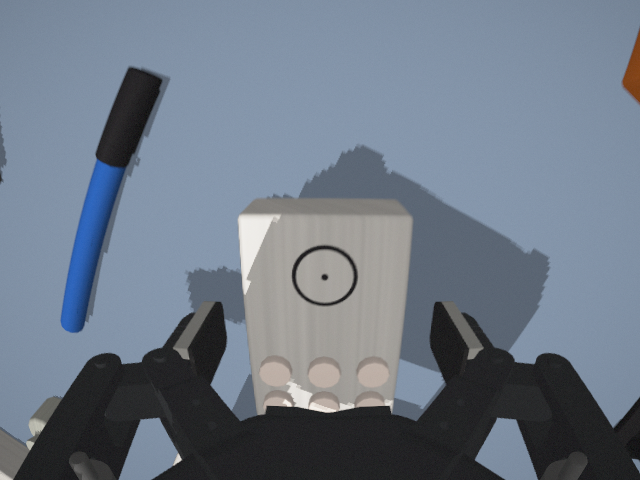

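Block is centred between the jaws, with the ring at (325,276). Next I check it against the expected position, then lower 3.5 mm and close.

Run:
```python
from h import *
import pickle
s,c=pickle.load(open('pics/w3.pkl','rb'));M=Rq(s['orientation']).as_matrix()
P=onz(c,[[325,276.5],[239,216],[412,216]],.03,True)
print(((P-s['eef_pos'])@M).round(4), np.linalg.norm(P[2]-P[1]))
```

```text
[[-0.023  -0.0008 -0.024 ]
 [-0.023  -0.0295 -0.0457]
 [-0.023   0.0284 -0.0457]] 0.05790518976033986
```

Call:
{"api": "drive_tool", "payload": {"deltas": [[0.085,0.0035,0,0,0,0,0],[0.056,0,0,0,0,0,0],[0.056,0,0,0,0,0,0],[0.056,0,0,0,0,0,0],[0.056,0,0,0,0,0,0],[0.056,0,0,0,0,0,0]], "squeeze": 50}}

```text
time: 3.63
eef_pos: [0.5891, 0.0272, 0.0061]
orientation: [0.159, 0.69, 0.158, -0.688]
contact_force: [-0.2, -1.2, 6.6]
width: 0.059
```

Call:
{"api": "drive_tool", "payload": {"deltas": [[0.056,-0.004,0,0,0,0,0],[0.056,-0.01,0,0,0,0,0],[0.056,-0.02,0,0,0,0,0],[0.056,-0.03,0,0,0,0,0],[0.056,0,0,0,0,0,0],[0.056,0,0,0,0,0,0]]}}

```text
time: 4.13
eef_pos: [0.5893, 0.0273, 0.0702]
orientation: [0.159, 0.691, 0.158, -0.687]
contact_force: [-0.1, -0.5, -5.4]
width: 0.0589
```

```bash
python3 snap.py w4; python3 -c "
import cv2;from rig import *
cv2.imwrite('pics/s4.png',read_camera('scene')[:,:,::-1])"
```

```text
t 4.1333 pos [0.5893 0.0273 0.0702] w 0.0589 F [-0.15 -0.51 -5.4 ]
tool x [ 4.5e-03 -1.0e-04 -1.0e+00] yaw 25.96 jawy [ 0.4377 -0.8991  0.0021]
```

View pics/w4.png

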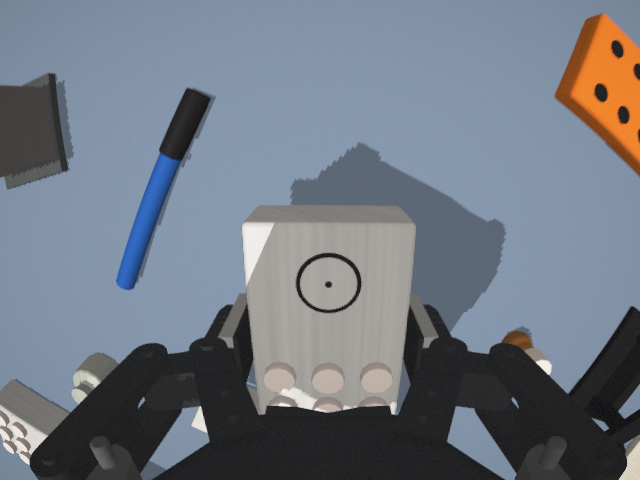

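View pics/s4.png

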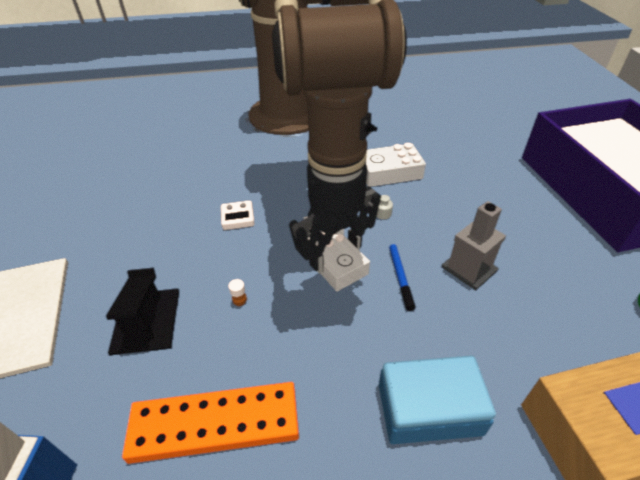

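```bash
cat > tp.py <<'E'
from h import *
import pickle
def tplane(n,px,x):  # pixel -> tool-frame points at tool x plane
    s,c=pickle.load(open(f'pics/{n}.pkl','rb'));M=Rq(s['orientation']).as_matrix()
    o,v=ray(c,px,True);o=(o-s['eef_pos'])@M;v=v@M
    return o+v*((x-o[0])/v[:,:1])
E
python3 - <<'E'
from tp import *
print(tplane('w4',[[328.5,283.5],[243,222],[414,222],[328,377]],-.024).round(4))
print(tplane('w3',[[325,276.5],[239,216],[412,216],[324,371]],-.023).round(4))
# caps at +5mm: last px
print(tplane('w4',[[328,377]],-.029),tplane('w3',[[324,371]],-.028))
E
```

```text
[[-0.024   0.0004 -0.0218]
 [-0.024  -0.0281 -0.0439]
 [-0.024   0.0289 -0.0439]
 [-0.024   0.0002  0.0193]]
[[-0.023  -0.0008 -0.024 ]
 [-0.023  -0.0295 -0.0457]
 [-0.023   0.0284 -0.0457]
 [-0.023  -0.0013  0.017 ]]
[[-0.029       0.00024361  0.01528361]] [[-0.028      -0.00124887  0.01310569]]
```

Run:
```python
import cv2
i=cv2.imread('pics/w4.png')[195:325,230:430]
cv2.imwrite('pics/w4c.png',cv2.resize(i,None,fx=4,fy=4,interpolation=2))
from tp import *
im=cv2.imread('pics/w4.png',0)
print(im[284,285:372]); print(im[245:322,328])
```

```text
[166 164 165 163 163 166 165 165 164 165 133  72  31  30  56 159 163 164
 164 164 165 164 165 164 167 168 170 168 167 167 169 166 165 165 161 164
 163 163 162 155  65  35  25  32  28  26  78 139 165 167 166 166 165 163
 165 165 164 165 164 164 164 166 169 165 167 164 164 163 164 163 162 146
  90  31  31  31 115 150 160 158 158 159 163 163 164 163 164]
[161 161 161 161 162 162 160 139  42  31  29  29 128 158 163 164 163 164
 163 165 163 163 164 164 164 164 165 164 164 163 164 163 163 164 165 163
  95  46  31  32  31  34  83 165 163 161 164 165 164 164 163 164 165 163
 165 161 166 164 162 164 164 161 164 161 132  59  26  55 133 161 162 160
 161 162 162 160 161]
```

View pics/w4c.png

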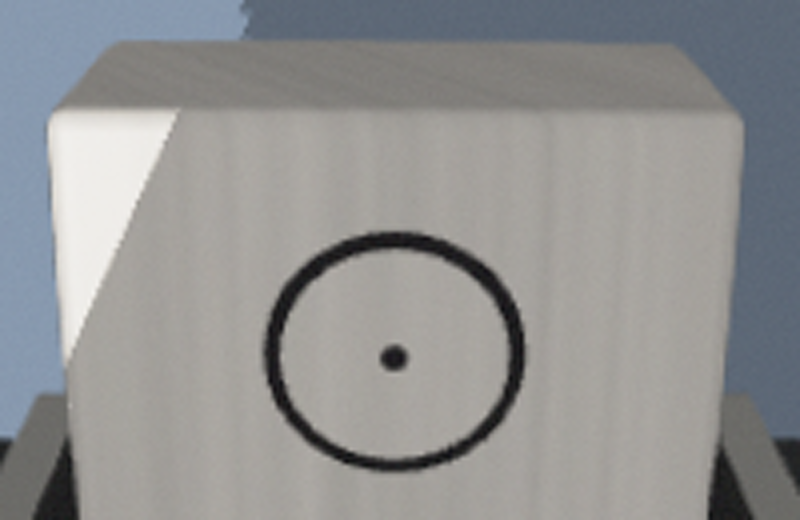

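Run:
```python
from tp import *
for x in (-.024,-.020,-.018): 
  p=tplane('w4',[[299.8,284],[357.2,284],[328,257],[328,309.3],[241.9,224.5],[415.8,224.5],[328.5,284.5]],x);print(x,p[:,1:].round(4).tolist(),p[1,1]-p[0,1],p[3,2]-p[2,2],p[5,1]-p[4,1])
```

```text
-0.024 [[-0.0095, -0.0216], [0.0104, -0.0216], [0.0003, -0.0316], [0.0003, -0.0116], [-0.0285, -0.043], [0.0296, -0.043], [0.0004, -0.0214]] 0.019936022896314506 0.019930326969472598 0.05810960696378349
-0.02 [[-0.0099, -0.0198], [0.0107, -0.0198], [0.0003, -0.0301], [0.0003, -0.0095], [-0.0295, -0.0419], [0.0306, -0.0419], [0.0004, -0.0196]] 0.020612900408832194 0.020607011091121286 0.0600825725055866
-0.018 [[-0.01, -0.0189], [0.0109, -0.0189], [0.0003, -0.0294], [0.0003, -0.0084], [-0.03, -0.0414], [0.0311, -0.0414], [0.0004, -0.0187]] 0.020951339165091037 0.020945353151945643 0.06106905527648816
```

Run:
```python
from h import *
import pickle
s,c=pickle.load(open('pics/w1.pkl','rb'));im=cv2.imread('pics/w1.png')
k=4;big=cv2.resize(cv2.GaussianBlur(im,(0,0),.7)[110:285,255:405],None,fx=k,fy=k,interpolation=cv2.INTER_CUBIC)
b=big[:,:,0]
m=(b<75).astype(np.uint8)
ct=max(cv2.findContours(m,0,1)[0],key=cv2.contourArea)[:,0,:].astype(float)
px=(ct+.5)/k-.5+[255,110]
P=onz(c,px,0.008,True)
# base edges: fit lines by rough frame
o=np.array([.6025,-.2733]);a=np.radians(-1.4);u=np.array([np.cos(a),np.sin(a)]);v=np.array([-u[1],u[0]])
q=np.c_[(P[:,:2]-o)@u,(P[:,:2]-o)@v]
def fit(sel,ax):
    y=q[sel];co=np.polyfit(y[:,1-ax],y[:,ax],1);r=y[:,ax]-np.polyval(co,y[:,1-ax]);co=np.polyfit(y[abs(r)<.0008][:,1-ax],y[abs(r)<.0008][:,ax],1);return co.round(5),r.std().round(5),len(y)
print('+x edge',fit((q[:,0]>.045)&(abs(q[:,1])<.036),0))
print('+y',fit((q[:,1]>.037)&(abs(q[:,0])<.045),1))
print('-y',fit((q[:,1]<-.037)&(q[:,0]>-.045)&(q[:,0]<.045),1))
print('-x',fit((q[:,0]<-.045)&(q[:,0]>-.058)&((q[:,1]>.026)&(q[:,1]<.038)|(q[:,1]<-.03)&(q[:,1]>-.038)),0))
```

```text
+x edge (array([-0.01379,  0.0546 ]), np.float64(0.00017), 257)
+y (array([-0.00247,  0.04447]), np.float64(0.00019), 313)
-y (array([-0.01013, -0.04339]), np.float64(0.00021), 301)
-x (array([-0.0139 , -0.05356]), np.float64(0.0001), 68)
```

```bash
cat > plan.py <<'E'
from h import *
S=np.array([.6035,-.2725,.070]);psi=np.radians(-1.2);th=.35
u0=np.array([np.cos(psi),np.sin(psi),0]);ez=np.array([0,0,1.])
u=np.cos(th)*u0+np.sin(th)*ez; n=-np.sin(th)*u0+np.cos(th)*ez
Mt=np.c_[-n,np.cross(-u,-n),-u]
def delta(pos,M=None,flip=False):
    s=sense();C=Rq(s['orientation']).as_matrix()
    M=Mt if M is None else M
    rv=R.from_matrix(C.T@M).as_rotvec()
    print('from',s['eef_pos'].round(4),'to',pos.round(4),'shift(tool now)',(C.T@(pos-s['eef_pos'])).round(4),'rotvec(tool)',rv.round(4),'F',s['contact_force'].round(1),'t',s['time'])
    return C
def flat(yaw):
    a=np.radians(yaw);z=-np.array([np.cos(a),np.sin(a),0]);x=np.array([0,0,-1.]);return np.c_[x,np.cross(z,x),z]
E
python3 - <<'E'
from plan import *
blk=np.array([.006,.0004,.0026])  # block origin in tool
delta(S+.06*n-Mt@blk)
print(Mt.round(3))
E
```

```text
from [0.5862 0.0273 0.0673] to [ 0.5833 -0.2717  0.1329] shift(tool now) [-0.0656  0.2675  0.1336] rotvec(tool) [0.469  0.3457 0.0835] F [-0.5 -1.3 -3.7] t 4.2333
[[ 0.343 -0.021 -0.939]
 [-0.007 -1.     0.02 ]
 [-0.939 -0.    -0.343]]
```

Call:
{"api": "drive_tool", "payload": {"deltas": [[0.056,-0.037,0,0,0,0,0],[0.056,-0.037,0,0,0,0,0],[0.056,-0.037,0,0,0,0,0]]}}

```text
time: 4.48
eef_pos: [0.5846, 0.0273, 0.1766]
orientation: [-0.158, -0.686, -0.159, 0.692]
contact_force: [1.4, 0.7, -3.2]
width: 0.0591
```

Call:
{"api": "drive_tool", "payload": {"deltas": [[0.056,0,0.0334,0.0167,0,0,0],[0.056,0,0.0334,0.0167,0,0,0],[0.056,0,0.0334,0.0167,0,0,0],[0.056,0,0.0334,0.0167,0,0,0],[0.056,0,0.0334,0.0167,0,0,0],[0.056,0,0.0334,0.0167,0,0,0],[0.056,0,0.0334,0.0167,0,0,0],[0.056,0,0.0334,0.0167,0,0,0]]}}

```text
time: 5.15
eef_pos: [0.5823, -0.2723, 0.1762]
orientation: [-0.157, -0.688, -0.16, 0.69]
contact_force: [0.8, 0.7, -3.9]
width: 0.059
```

Call:
{"api": "drive_tool", "payload": {"deltas": [[0.056,0,0,0,0.118,0,0],[0.056,0,0,0,0.118,0,0],[0.056,0,0,0,0.118,0,0],[0.056,0,0,0,0.12,0,0],[0.056,0,0,0,0,0.117,0],[0.056,0,0,0,0,0.117,0],[0.056,0,0,0,0,0.116,0],[0.056,0,0,0,0,0,0]]}}

```text
time: 5.82
eef_pos: [0.5756, -0.2673, 0.1713]
orientation: [-0.01, 0.816, -0.006, -0.579]
contact_force: [-2.0, 1.9, -6.0]
width: 0.0589
```

```bash
python3 snap.py w5;python3 - <<'E'
from plan import *
blk=np.array([.006,.0004,.0026])
delta(S+.06*n-Mt@blk)
E
```

```text
t 5.8167 pos [ 0.5756 -0.2673  0.1713] w 0.0589 F [-2.    1.93 -6.04]
tool x [ 0.3304  0.0013 -0.9438] yaw -1.47 jawy [-0.0224 -0.9997 -0.0092]
from [ 0.578  -0.2686  0.1733] to [ 0.5833 -0.2717  0.1329] shift(tool now) [0.0399 0.0033 0.0083] rotvec(tool) [-0.0042  0.0127  0.0063] F [-0.6  0.2 -4.5] t 5.8667
```

View pics/w5.png

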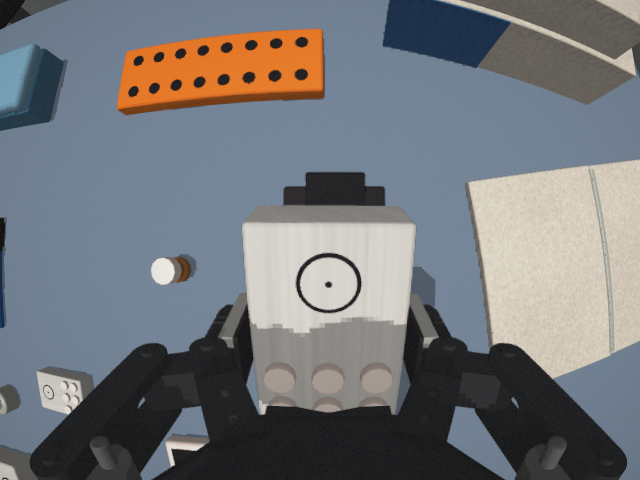

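Block held unchanged (ring still at (328.5,284)). The rest's uphill strip end shows at (335,185).

Call:
{"api": "drive_tool", "payload": {"deltas": [[0.056,0.02,0.0015,0.004,0,0.012,0.006],[0.056,0.02,0.0015,0.004,0,0,0],[0.056,0,0,0,0,0,0],[0.056,0,0,0,0,0,0],[0.056,0,0,0,0,0,0]]}}

```text
time: 6.28
eef_pos: [0.592, -0.275, 0.1395]
orientation: [-0.004, 0.823, -0.011, -0.568]
contact_force: [-0.4, -0.5, -3.8]
width: 0.0591
```

```bash
python3 snap.py w6;python3 - <<'E'
from plan import *
blk=np.array([.006,.0004,.0026])
delta(S+.06*n-Mt@blk)
i=cv2.imread('pics/w6.png')[150:300,230:430].astype(float)
cv2.imwrite('pics/w6c.png',cv2.resize(np.clip(i*2.2,0,255).astype(np.uint8),None,fx=4,fy=4,interpolation=2))
for k in ('top','scene'): cv2.imwrite(f'pics/{k}6.png',read_camera(k)[:,:,::-1])
a=cv2.imread('pics/scene6.png')[200:360,60:260];cv2.imwrite('pics/s6c.png',cv2.resize(np.clip(a*1.7,0,255).astype(np.uint8),None,fx=3.6,fy=3.6,interpolation=2))
E
```

```text
t 6.2833 pos [ 0.592  -0.275   0.1395] w 0.0591 F [-0.41 -0.48 -3.8 ]
tool x [ 0.3537 -0.0135 -0.9353] yaw -1.17 jawy [-0.0226 -0.9997  0.0059]
from [ 0.5923 -0.2753  0.1402] to [ 0.5833 -0.2717  0.1329] shift(tool now) [ 0.0036 -0.0035  0.0111] rotvec(tool) [ 0.0006 -0.0132 -0.0068] F [ 0.8  0.  -3.7] t 6.3333
```

View pics/w6c.png

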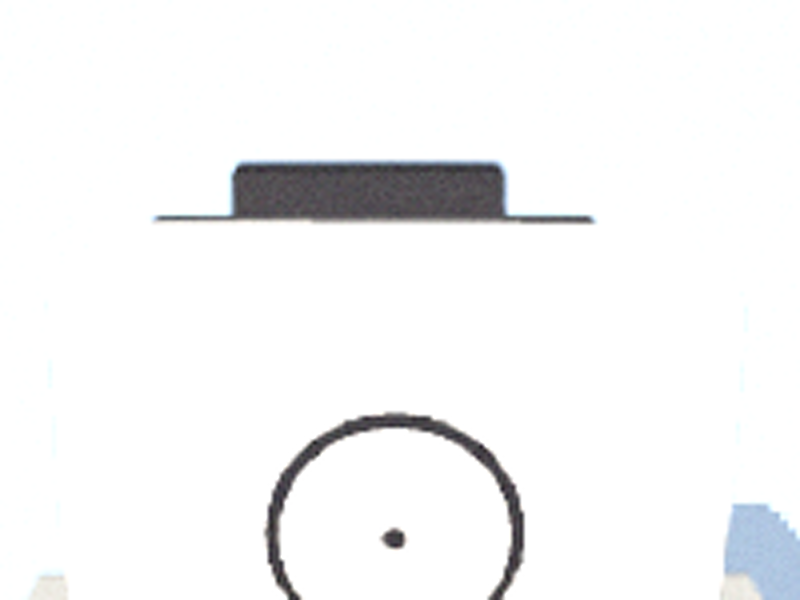

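View pics/s6c.png

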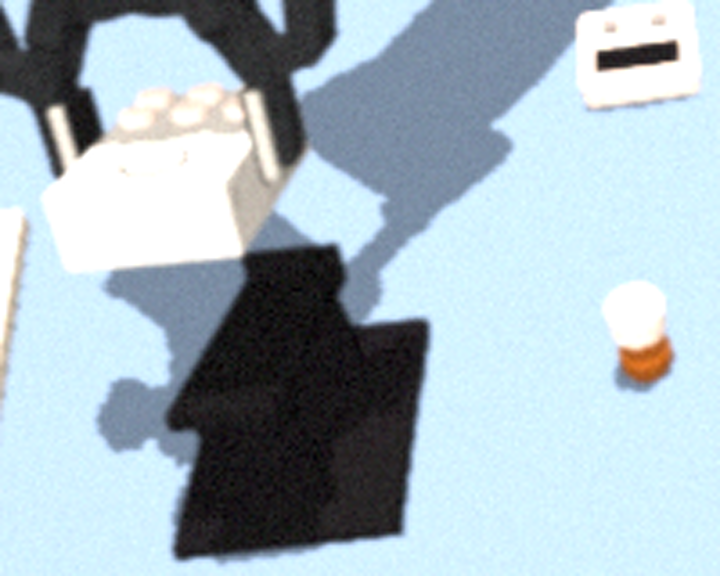

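Call:
{"api": "drive_tool", "payload": {"deltas": [[0.056,0,0,0,0,0,0],[0.056,0,0,0,0,0,0]]}}

```text
time: 6.6
eef_pos: [0.5912, -0.275, 0.14]
orientation: [-0.004, 0.823, -0.011, -0.568]
contact_force: [-0.2, 0.7, -4.1]
width: 0.059
```

Call:
{"api": "drive_tool", "payload": {"deltas": [[0.056,0,0,0,0,0,0],[0.056,0,0,0,0,0,0]]}}

```text
time: 6.77
eef_pos: [0.5908, -0.2749, 0.1394]
orientation: [-0.004, 0.823, -0.011, -0.568]
contact_force: [0.2, 0.1, -3.7]
width: 0.0592
```

Call:
{"api": "drive_tool", "payload": {"deltas": [[0.056,0,0,0,0,0,0]]}}

```text
time: 6.85
eef_pos: [0.5907, -0.2748, 0.1391]
orientation: [-0.004, 0.823, -0.011, -0.568]
contact_force: [-0.1, 0.0, -3.7]
width: 0.059
```

Run:
```python
from plan import *
blk=np.array([.006,.0004,.0026])
for i in range(3):
    delta(S+.06*n-Mt@blk); print(sense()['joint_vel'].round(3)); read_camera('top')
```

```text
from [ 0.5907 -0.2748  0.1391] to [ 0.5833 -0.2717  0.1329] shift(tool now) [ 0.0032 -0.003   0.0091] rotvec(tool) [-0.0003 -0.0121 -0.0062] F [-0.1  0.  -3.7] t 6.85
[-0.001  0.002  0.     0.001 -0.003 -0.001]
from [ 0.5907 -0.2748  0.1391] to [ 0.5833 -0.2717  0.1329] shift(tool now) [ 0.0032 -0.003   0.0091] rotvec(tool) [-0.0003 -0.0121 -0.0062] F [-0.4 -0.3 -3.1] t 6.9
[ 0.     0.004  0.002  0.    -0.002 -0.001]
from [ 0.5906 -0.2748  0.139 ] to [ 0.5833 -0.2717  0.1329] shift(tool now) [ 0.0031 -0.003   0.0091] rotvec(tool) [-0.0003 -0.012  -0.0061] F [ 0.6 -0.3 -3. ] t 6.95
[ 0.001  0.003  0.     0.002 -0.004  0.   ]
```

Run:
```python
from plan import *
import pickle
s,c=pickle.load(open('pics/w6.pkl','rb'))
for h in (0,-.003):
    P=onz(c,[[288.5,192],[356.2,192]],.07+.052*np.sin(th)+h,True)
    m=P.mean(0);print(P.round(4),'width',np.linalg.norm(P[1]-P[0]),'yaw',np.degrees(np.arctan2(*(P[0]-P[1])[[0,1]]*[-1,1])),'centre in seat frame',np.c_[u,np.cross(n,u),n].T@(m-S))
# block mid in same
```

```text
[[ 0.652  -0.2546  0.0878]
 [ 0.6511 -0.2937  0.0878]] width 0.039129541949606196 yaw -1.3289124260198204 centre in seat frame [ 0.05125315 -0.00062389  0.00027262]
[[ 0.6526 -0.2543  0.0848]
 [ 0.6516 -0.294   0.0848]] width 0.039685932611668806 yaw -1.328912426019692 centre in seat frame [ 0.0507601  -0.00059654 -0.00274102]
```

Call:
{"api": "drive_tool", "payload": {"deltas": [[0.056,0.003,-0.003,0.009,0,-0.012,-0.006],[0.056,0,0,0,0,0,0],[0.056,0,0,0,0,0,0],[0.056,0,0,0,0,0,0]]}}

```text
time: 7.33
eef_pos: [0.5832, -0.2715, 0.1327]
orientation: [-0.006, 0.819, -0.009, -0.573]
contact_force: [-0.4, -0.3, -4.3]
width: 0.0592
```

```bash
python3 snap.py w7;python3 - <<'E'
from plan import *
blk=np.array([.006,.0004,.0026])
delta(S+.06*n-Mt@blk)
i=cv2.imread('pics/w7.png')[150:300,230:430].astype(float)
cv2.imwrite('pics/w7c.png',cv2.resize(np.clip(i*2.2,0,255).astype(np.uint8),None,fx=4,fy=4,interpolation=2))
E
```

```text
t 7.3333 pos [ 0.5832 -0.2715  0.1327] w 0.0592 F [-0.39 -0.27 -4.3 ]
tool x [ 0.3425 -0.0071 -0.9395] yaw -1.23 jawy [-2.140e-02 -9.998e-01 -2.000e-04]
from [ 0.5834 -0.2717  0.1329] to [ 0.5833 -0.2717  0.1329] shift(tool now) [-0.      0.      0.0001] rotvec(tool) [-0.0004 -0.     -0.0001] F [ 0.4  0.6 -4.1] t 7.3833
```

View pics/w7c.png

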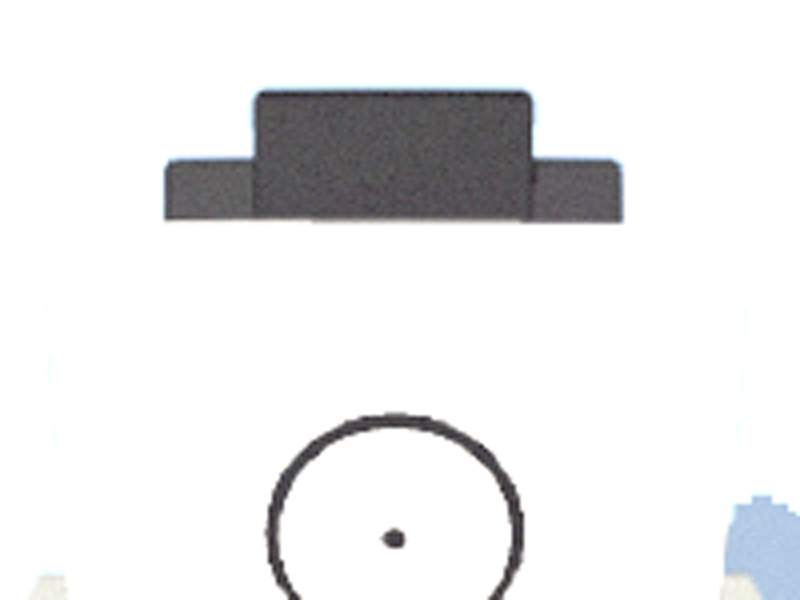

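Strip centre (393) and ring dot (394) line up, and the end matches the seat estimate within 1 mm. Lowering along the slope normal.

Call:
{"api": "drive_tool", "payload": {"deltas": [[0.056,0.015,0,0,0,0,0],[0.056,0.015,0,0,0,0,0],[0.056,0.013,0,0,0,0,0],[0.056,0.01,0,0,0,0,0],[0.056,0,0,0,0,0,0],[0.056,0,0,0,0,0,0],[0.056,0,0,0,0,0,0]]}}

```text
time: 7.97
eef_pos: [0.602, -0.2723, 0.0838]
orientation: [-0.006, 0.82, -0.009, -0.573]
contact_force: [-0.2, 0.4, -3.1]
width: 0.0591
```

```bash
python3 snap.py w8;python3 - <<'E'
from plan import *
blk=np.array([.006,.0004,.0026])
delta(S-Mt@blk)
i=cv2.imread('pics/w8.png')[150:300,230:430].astype(float)
cv2.imwrite('pics/w8c.png',cv2.resize(np.clip(i*2.2,0,255).astype(np.uint8),None,fx=4,fy=4,interpolation=2))
a=read_camera('scene')[:,:,::-1][200:360,60:260];cv2.imwrite('pics/s8c.png',cv2.resize(np.clip(a*1.7,0,255).astype(np.uint8),None,fx=3.6,fy=3.6,interpolation=2))
E
```

```text
t 7.9667 pos [ 0.602  -0.2723  0.0838] w 0.0591 F [-0.24  0.41 -3.14]
tool x [ 0.3436 -0.0078 -0.9391] yaw -1.21 jawy [-2.130e-02 -9.998e-01  5.000e-04]
from [ 0.6022 -0.2725  0.0842] to [ 0.6039 -0.2721  0.0765] shift(tool now) [ 0.0078 -0.0004  0.001 ] rotvec(tool) [-0.0001 -0.0014 -0.001 ] F [ 0.5 -0.5 -3.7] t 8.0167
```

View pics/s8c.png

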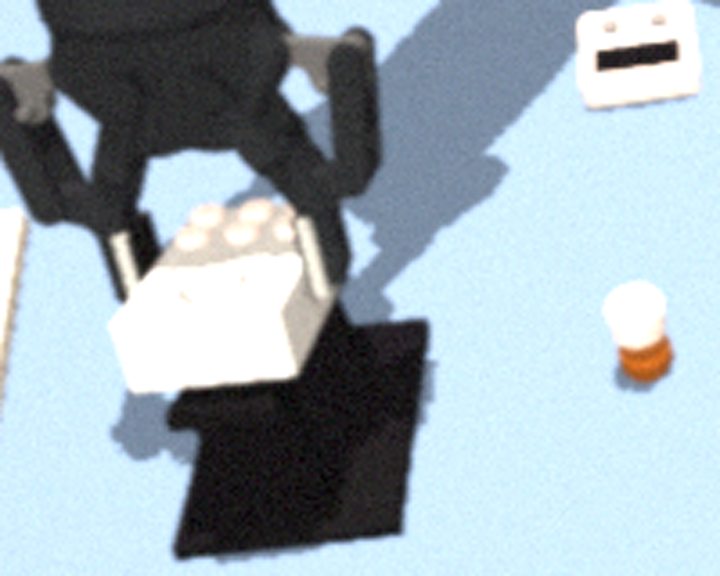

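Block hovers level-across over the strip, about 8 mm off it.

Call:
{"api": "drive_tool", "payload": {"deltas": [[0.056,0.005,0,0.001,0,0,0],[0.056,0.001,0,0,0,0,0],[0.056,0,0,0,0,0,0],[0.056,0,0,0,0,0,0]]}}

```text
time: 8.4
eef_pos: [0.6026, -0.272, 0.0771]
orientation: [-0.006, 0.819, -0.009, -0.573]
contact_force: [-0.2, -0.1, -4.6]
width: 0.0589
```

Call:
{"api": "drive_tool", "payload": {"deltas": [[0.056,0.001,0,0,0,0,0],[0.056,0,0,0,0,0,0],[0.056,0,0,0,0,0,0]]}}

```text
time: 8.65
eef_pos: [0.6032, -0.2722, 0.0765]
orientation: [-0.006, 0.819, -0.009, -0.573]
contact_force: [-0.3, 0.1, -1.5]
width: 0.0589
```

Call:
{"api": "drive_tool", "payload": {"deltas": [[0.056,0.001,0,0,0,0,0],[0.056,0,0,0,0,0,0],[0.056,0,0,0,0,0,0]]}}

```text
time: 8.9
eef_pos: [0.6032, -0.2722, 0.0765]
orientation: [-0.006, 0.819, -0.009, -0.573]
contact_force: [-7.2, 0.8, 4.4]
width: 0.059
```

Run:
```python
from plan import *
blk=np.array([.006,.0004,.0026])
delta(S-Mt@blk)
```

```text
from [ 0.6032 -0.2722  0.0765] to [ 0.6039 -0.2721  0.0765] shift(tool now) [ 0.0002 -0.0001 -0.0007] rotvec(tool) [ 0.0001 -0.      0.0001] F [-7.2  0.8  4.4] t 8.9
```

Call:
{"api": "drive_tool", "payload": {"deltas": [[0.056,-0.0008,0,0,0,0,0],[0.056,0,0,0,0,0,0],[0.064,0,0,0,0,0,0],[0.072,0,0,0,0,0,0],[0.085,0,0,0,0,0,0],[0.085,0,0,0,0,0,0],[0.085,0,0,0,0,0,0]], "squeeze": 20}}

```text
time: 9.48
eef_pos: [0.6036, -0.2723, 0.0765]
orientation: [-0.006, 0.82, -0.009, -0.573]
contact_force: [-0.5, -0.4, 0.5]
width: 0.0846
```

```bash
python3 snap.py w9
```

```text
t 9.4833 pos [ 0.6036 -0.2723  0.0765] w 0.0846 F [-0.54 -0.37  0.49]
tool x [ 0.3436 -0.0078 -0.9391] yaw -1.21 jawy [-2.120e-02 -9.998e-01  5.000e-04]
```

View pics/w9.png

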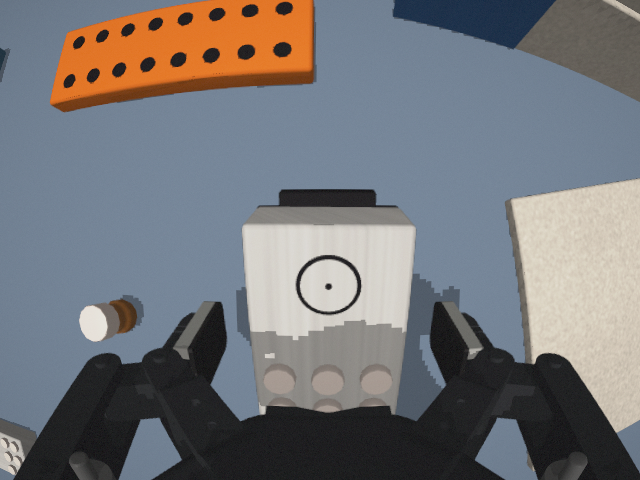

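Block released and staying: ring at (328.5,286), strip end spanning 280–376 px. I'll check its centring and compute the ring's world position.

Run:
```python
from tp import *
from plan import *
s,c=pickle.load(open('pics/w9.pkl','rb'));M=Rq(s['orientation']).as_matrix()
im=cv2.imread('pics/w9.png')
r=tplane('w9',[[328.4,286]],-.0235)
r2=tplane('w9',[[279.5,190.5],[376,190.5]],.0065)
print('ring tool',r,'strip end',r2, 'ring->end along uphill',r[0,2]-r2[:,2].mean(),'want 28 ; lateral',r[0,1]-r2[:,1].mean())
w=s['eef_pos']+M@r[0];print('ring world',w,'expected',S+.024*u+.03*n)
i=im[170:300,230:430];cv2.imwrite('pics/w9c.png',cv2.resize(i,None,fx=4,fy=4,interpolation=2))
```

```text
ring tool [[-0.0235      0.00080328 -0.02047002]] strip end [[ 0.0065     -0.01905619 -0.04905126]
 [ 0.0065      0.02021307 -0.04903189]] ring->end along uphill 0.02857155449154767 want 28 ; lateral 0.00022484025211342326
ring world [ 0.61471026 -0.27331337  0.10555734] expected [ 0.61575532 -0.27275671  0.10641073]
```

View pics/w9c.png

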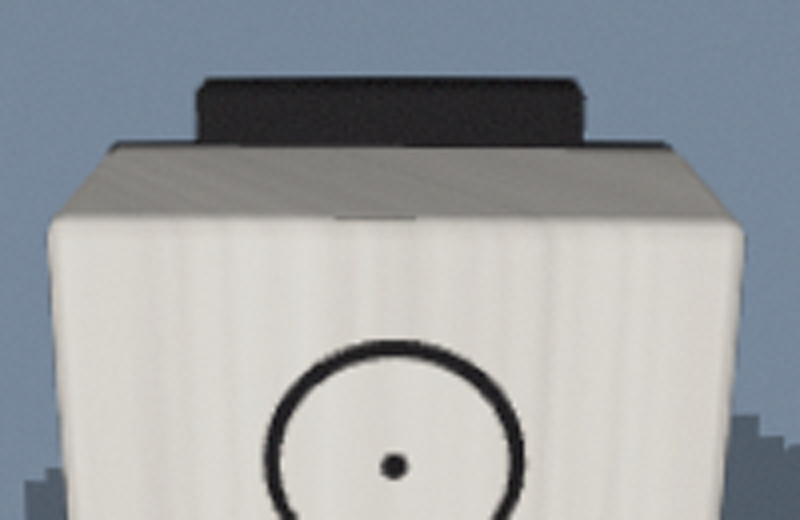

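Block is centred within about 1 mm along and 0.2 mm across, lying flat. Retracting, then untilting and heading for the thermometer.

Call:
{"api": "drive_tool", "payload": {"deltas": [[0.085,-0.02,0,0,0,0,0],[0.085,-0.035,0,0,0,0,0],[0.085,-0.035,0,0,0,0,0],[0.085,-0.03,0,0,0,0,0],[0.085,0,0,0,0,-0.117,0],[0.085,0,0,0,0,-0.117,0],[0.085,0,0,0,0,-0.116,0]]}}

```text
time: 10.12
eef_pos: [0.5621, -0.2723, 0.1918]
orientation: [0.007, -0.707, 0.009, 0.708]
contact_force: [0.2, 0.1, -1.4]
width: 0.0854
```

Call:
{"api": "drive_tool", "payload": {"deltas": [[0.085,0,0,0,-0.112,0,0],[0.085,0,0,0,-0.112,0,0],[0.085,0,0,0,-0.112,0,0],[0.085,0,0,0,-0.112,0,0],[0.085,0,0,0,-0.112,0,0],[0.085,0,0,0,0,0,0]]}}

```text
time: 10.62
eef_pos: [0.5621, -0.2711, 0.1887]
orientation: [0.189, 0.681, 0.189, -0.681]
contact_force: [-0.1, -1.2, 0.8]
width: 0.0852
```

Run:
```python
from plan import *
delta(np.array([.5768,.2595,.26]),flat(31))
im=read_camera('top')[:,:,::-1];cv2.imwrite('pics/top10.png',im)
im=read_camera('scene')[:,:,::-1];cv2.imwrite('pics/s10.png',im[200:380,60:260].repeat(3,0).repeat(3,1))
```

```text
from [ 0.5621 -0.2711  0.1887] to [0.5768 0.2595 0.26  ] shift(tool now) [-0.0713 -0.4473 -0.2857] rotvec(tool) [-0.0003 -0.0001  0.0001] F [-0.1 -1.2  0.8] t 10.6167
```

View pics/s10.png

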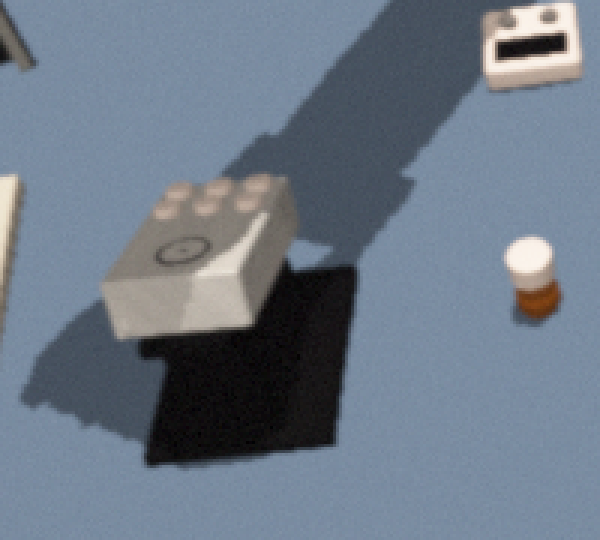

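The block sits flat on the rest, caps low and ring high. On to the thermometer.

Call:
{"api": "drive_tool", "payload": {"deltas": [[0.085,-0.01,-0.032,-0.0204,0,0,0],[0.085,-0.01,-0.032,-0.0204,0,0,0],[0.085,-0.01,-0.032,-0.0204,0,0,0],[0.085,-0.01,-0.032,-0.0204,0,0,0],[0.085,-0.01,-0.032,-0.0204,0,0,0],[0.085,-0.01,-0.032,-0.0204,0,0,0],[0.085,-0.01,-0.032,-0.0204,0,0,0]]}}

```text
time: 11.3
eef_pos: [0.5694, -0.0039, 0.2595]
orientation: [0.187, 0.682, 0.187, -0.682]
contact_force: [1.2, 0.6, 0.3]
width: 0.085
```

Call:
{"api": "drive_tool", "payload": {"deltas": [[0.085,0,-0.032,-0.0204,0,0,0],[0.085,0,-0.032,-0.0204,0,0,0],[0.085,0,-0.032,-0.0204,0,0,0],[0.085,0,-0.032,-0.0204,0,0,0],[0.085,0,-0.032,-0.0204,0,0,0],[0.085,0,-0.032,-0.0204,0,0,0],[0.085,0,-0.032,-0.0204,0,0,0],[0.085,0,0,0,0,0,0]]}}

```text
time: 11.97
eef_pos: [0.5767, 0.2668, 0.259]
orientation: [0.188, 0.682, 0.191, -0.681]
contact_force: [-0.0, -0.6, -0.0]
width: 0.0847
```

Call:
{"api": "drive_tool", "payload": {"deltas": [[0.085,0,0,0,0,0,0],[0.085,0,0,0,0,0,0]]}}

```text
time: 12.13
eef_pos: [0.577, 0.2597, 0.2586]
orientation: [-0.188, -0.681, -0.188, 0.682]
contact_force: [-0.9, -0.4, 0.6]
width: 0.0852
```

```bash
python3 snap.py w11
```

```text
t 12.1333 pos [0.577  0.2597 0.2586] w 0.0852 F [-0.87 -0.39  0.6 ]
tool x [-4.e-04 -9.e-04 -1.e+00] yaw 30.84 jawy [ 5.127e-01 -8.586e-01  6.000e-04]
```

View pics/w11.png

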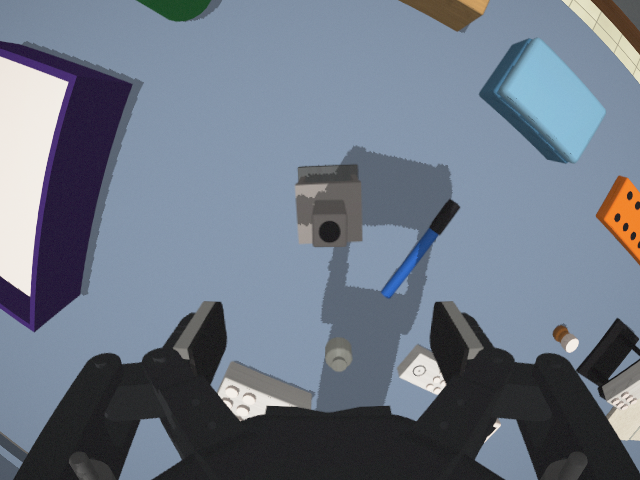

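Run:
```python
from tp import *
i=cv2.imread('pics/w11.png')[150:260,270:390];cv2.imwrite('pics/w11c.png',cv2.resize(i,None,fx=6,fy=5.4,interpolation=2))
im=cv2.imread('pics/w11.png',0)[220:244,316:344];ys,xs=np.where(im<35);print('dot',xs.mean()+316,ys.mean()+220,len(xs))
s,c=pickle.load(open('pics/w11.pkl','rb'));M=Rq(s['orientation']).as_matrix()
P=onz(c,[[xs.mean()+316,ys.mean()+220]],.136,True);print(P,(P-s['eef_pos'])@M)
```

```text
dot 329.015923566879 231.43949044585986 314
[[0.57606059 0.25780519 0.136     ]] [[0.12256224 0.00101896 0.0016772 ]]
```

View pics/w11c.png

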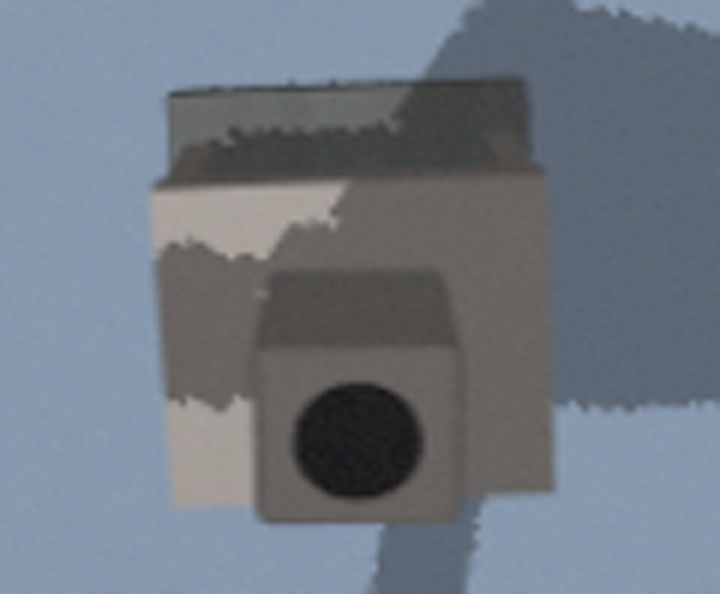

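The head is square to the image axes, so the yaw is right; its dot at (329,231) puts the axis 1.0/1.7 mm off in tool y/z. Descending.

Call:
{"api": "drive_tool", "payload": {"deltas": [[0.085,0.035,0.001,0.0017,0,0,0],[0.085,0.035,0,0,0,0,0],[0.085,0.035,0,0,0,0,0],[0.085,0.025,0,0,0,0,0],[0.085,0.015,0,0,0,0,0],[0.085,0,0,0,0,0,0],[0.085,0,0,0,0,0,0],[0.085,0,0,0,0,0,0]]}}

```text
time: 12.85
eef_pos: [0.5778, 0.2575, 0.1154]
orientation: [0.188, 0.683, 0.188, -0.681]
contact_force: [0.7, -0.6, 0.0]
width: 0.0853
```

```bash
python3 snap.py w12
```

```text
t 12.85 pos [0.5778 0.2575 0.1154] w 0.0853 F [ 0.71 -0.62  0.04]
tool x [ 2.5e-03  8.0e-04 -1.0e+00] yaw 30.77 jawy [ 5.116e-01 -8.592e-01  6.000e-04]
```

View pics/w12.png

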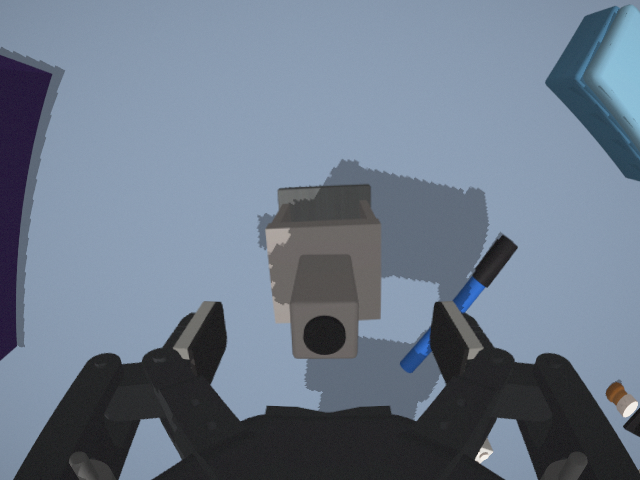

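Run:
```python
from tp import *
s,c=pickle.load(open('pics/w12.pkl','rb'));M=Rq(s['orientation']).as_matrix()
P=onz(c,[[324,335]],.136,True);print(P,(P-s['eef_pos'])@M,sense()['eef_pos'])
```

```text
[[0.57584434 0.25794215 0.136     ]] [[-0.0205638  -0.0013521   0.00138276]] [0.5781332  0.25795192 0.11605042]
```

Call:
{"api": "drive_tool", "payload": {"deltas": [[0.085,0.015,-0.001,0.0015,0,0,0],[0.085,0.011,0,0,0,0,0],[0.085,0,0,0,0,0,0],[0.085,0,0,0,0,0,0],[0.05,0,0,0,0,0,0],[0.03,0,0,0,0,0,0],[0.02,0,0,0,0,0,0],[0.02,0,0,0,0,0,0]], "squeeze": 50}}

```text
time: 13.57
eef_pos: [0.5749, 0.2585, 0.0884]
orientation: [0.188, 0.682, 0.188, -0.681]
contact_force: [0.0, 0.3, -0.3]
width: 0.038
```

Call:
{"api": "drive_tool", "payload": {"deltas": [[0.02,0,0,0,0,0,0],[0.02,0,0,0,0,0,0],[0.02,0,0,0,0,0,0],[0.02,0,0,0,0,0,0]]}}

```text
time: 13.9
eef_pos: [0.5749, 0.2584, 0.0883]
orientation: [0.188, 0.682, 0.188, -0.681]
contact_force: [-0.1, -1.4, 2.5]
width: 0.0252
```

```bash
python3 snap.py w13
```

```text
t 13.9 pos [0.5749 0.2584 0.0883] w 0.0252 F [-0.11 -1.35  2.45]
tool x [ 8.e-04  3.e-04 -1.e+00] yaw 30.87 jawy [ 5.131e-01 -8.583e-01  1.000e-04]
```

View pics/w13.png

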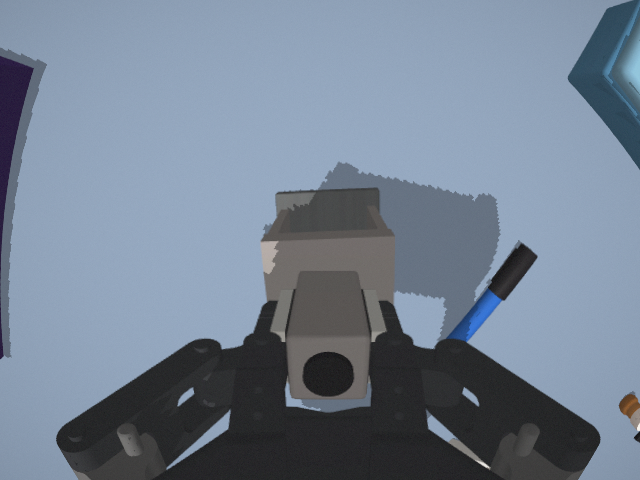

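Head gripped squarely, width 25 mm. Lifting straight up.

Call:
{"api": "drive_tool", "payload": {"deltas": [[0.02,-0.01,0,0,0,0,0],[0.02,-0.02,0,0,0,0,0],[0.02,-0.02,0,0,0,0,0],[0.02,-0.02,0,0,0,0,0],[0.02,-0.03,0,0,0,0,0],[0.02,-0.03,0,0,0,0,0],[0.02,0,0,0,0,0,0],[0.02,0,0,0,0,0,0]]}}

```text
time: 14.62
eef_pos: [0.5759, 0.2587, 0.2206]
orientation: [0.188, 0.683, 0.188, -0.68]
contact_force: [-0.3, 0.1, -2.0]
width: 0.0255
```

Call:
{"api": "drive_tool", "payload": {"deltas": [[0.02,0,0,0,0,0,0]]}}

```text
time: 14.7
eef_pos: [0.5736, 0.2579, 0.217]
orientation: [-0.188, -0.681, -0.188, 0.682]
contact_force: [0.5, 0.0, -2.0]
width: 0.0258
```

```bash
python3 snap.py w14; python3 -c "
from h import *
for k in ('top','scene'): cv2.imwrite(f'pics/{k}14.png',read_camera(k)[:,:,::-1])"
```

```text
t 14.7 pos [0.5736 0.2579 0.217 ] w 0.0258 F [ 0.48  0.03 -1.97]
tool x [-1.7e-03 -6.0e-04 -1.0e+00] yaw 30.87 jawy [ 5.131e-01 -8.584e-01 -3.000e-04]
```

View pics/w14.png

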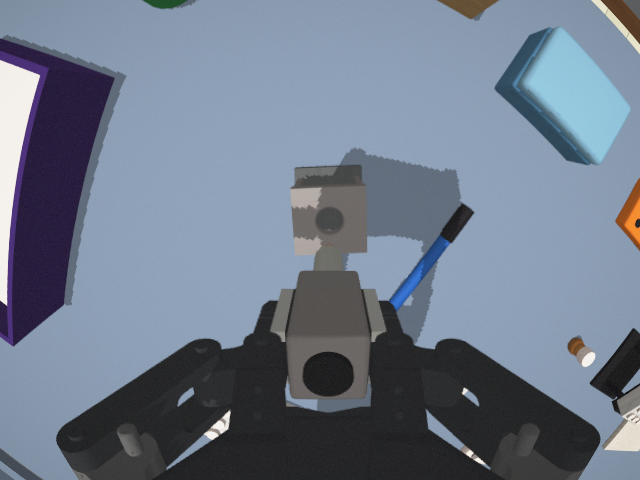

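View pics/scene14.png

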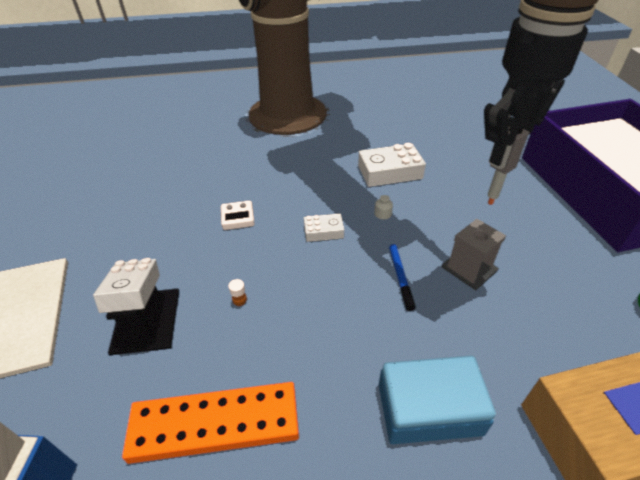

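Run:
```python
from tp import *
i=cv2.imread('pics/w14.png')[160:410,260:400].astype(float)*1.5;cv2.imwrite('pics/w14c.png',cv2.resize(np.clip(i,0,255).astype(np.uint8),None,fx=2.4*1,fy=2.4,interpolation=2)) 
i=cv2.imread('pics/w14.png')[200:280,290:370];cv2.imwrite('pics/w14d.png',cv2.resize(i,None,fx=7,fy=7,interpolation=2)) 
i=cv2.imread('pics/scene14.png')[120:220,460:560];cv2.imwrite('pics/s14d.png',cv2.resize(i,None,fx=6,fy=6,interpolation=2)) 
print(tplane('w14',[[328,373]],-.0477),tplane('w14',[[331,240]],.0743))
s,c=pickle.load(open('pics/w14.pkl','rb'));M=Rq(s['orientation']).as_matrix()
for y,z in((0,0),(0,-.002)):
  print(proj(c,s['eef_pos']+np.array([[.0743,y,z],[.0583,y,z],[-.0477,y,z]])@M.T,True))
```

```text
[[-0.0477      0.00016276 -0.00123898]] [[ 0.0743      0.00207164 -0.00679282]]
[[327.60602302 250.54327935]
 [327.59665215 259.61896838]
 [327.4847436  376.0284593 ]]
[[327.60423506 247.45997063]
 [327.59467281 256.34552281]
 [327.47935878 371.12085935]]
```

View pics/w14d.png

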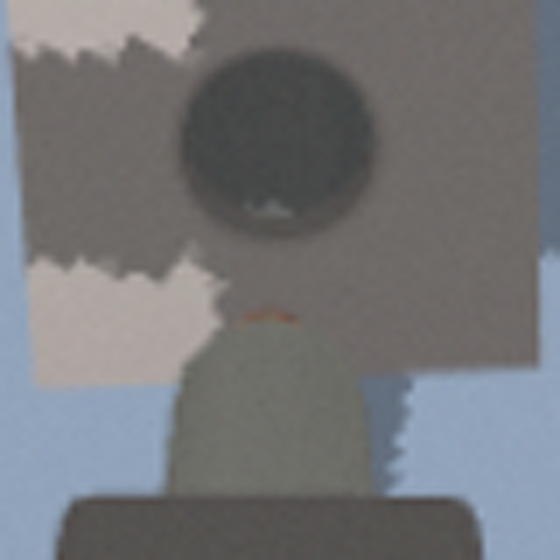

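View pics/s14d.png

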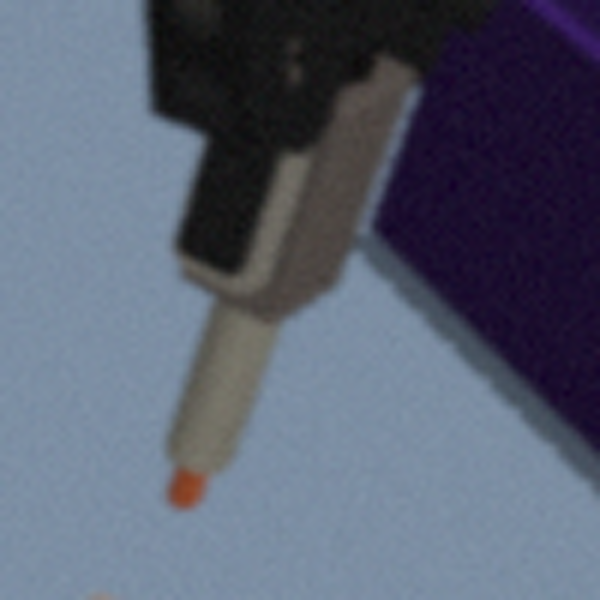

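```bash
cat >> plan.py <<'E'
RG=np.array([.615,-.273,.106]); TIP=np.array([.0743,.0004,-.0006])
E
python3 - <<'E'
from plan import *
delta(RG+.06*n-Mt@TIP)
# tip check in scene/top cams: predicted px vs observed
s=sense();M=Rq(s['orientation']).as_matrix();print(proj(get_calibration('scene'),s['eef_pos']+M@TIP))
E
```

```text
from [0.5729 0.2576 0.2153] to [ 0.5684 -0.2716  0.232 ] shift(tool now) [-0.0158  0.452   0.2755] rotvec(tool) [0.5541 0.3455 0.0975] F [-0.8 -1.4 -1.9] t 14.85
[[487.8195524  203.71473231]]
```

Call:
{"api": "drive_tool", "payload": {"deltas": [[0.02,-0.009,0.0323,0.0197,0,0,0],[0.02,-0.009,0.0323,0.0197,0,0,0],[0.02,-0.009,0.0323,0.0197,0,0,0],[0.02,-0.009,0.0323,0.0197,0,0,0],[0.02,-0.009,0.0323,0.0197,0,0,0],[0.02,-0.009,0.0323,0.0197,0,0,0],[0.02,0,0.0323,0.0197,0,0,0]]}}

```text
time: 15.43
eef_pos: [0.5723, -0.0083, 0.2725]
orientation: [0.188, 0.682, 0.188, -0.681]
contact_force: [0.3, -0.3, -2.1]
width: 0.0255
```

Call:
{"api": "drive_tool", "payload": {"deltas": [[0.02,0,0.0323,0.0197,0,0,0],[0.02,0,0.0323,0.0197,0,0,0],[0.02,0,0.0323,0.0197,0,0,0],[0.02,0,0.0323,0.0197,0,0,0],[0.02,0,0.0323,0.0197,0,0,0],[0.02,0,0.0323,0.0197,0,0,0],[0.02,0,0.0323,0.0197,0,0,0]]}}

```text
time: 16.02
eef_pos: [0.5687, -0.2728, 0.2699]
orientation: [-0.187, -0.681, -0.189, 0.682]
contact_force: [1.5, -0.3, -1.9]
width: 0.0257
```

Call:
{"api": "drive_tool", "payload": {"deltas": [[0.02,0,0,0,0.11,0,0],[0.02,0,0,0,0.112,0,0],[0.02,0,0,0,0.112,0,0],[0.02,0,0,0,0.112,0,0],[0.02,0,0,0,0.112,0,0],[0.02,0,0,0,0,0.117,0],[0.02,0,0,0,0,0.117,0],[0.02,0,0,0,0,0.116,0]]}}

```text
time: 16.68
eef_pos: [0.5698, -0.2711, 0.2704]
orientation: [-0.006, 0.82, -0.008, -0.572]
contact_force: [-0.5, 0.2, -1.9]
width: 0.0254
```

Call:
{"api": "drive_tool", "payload": {"deltas": [[0.02,0,0,0,0,0,0],[0.02,0,0,0,0,0,0],[0.02,0,0,0,0,0,0],[0.02,0,0,0,0,0,0]]}}

```text
time: 17.02
eef_pos: [0.5717, -0.2722, 0.2731]
orientation: [-0.005, 0.82, -0.008, -0.573]
contact_force: [-0.1, -0.6, -1.7]
width: 0.0256
```

```bash
python3 snap.py w15
python3 - <<'E'
from plan import *
delta(RG+.06*n-Mt@TIP)
E
```

```text
t 17.0167 pos [ 0.5717 -0.2722  0.2731] w 0.0256 F [-0.05 -0.64 -1.66]
tool x [ 0.3436 -0.0077 -0.9391] yaw -1.04 jawy [-0.0186 -0.9998  0.0013]
from [ 0.5718 -0.2721  0.2731] to [ 0.5684 -0.2716  0.232 ] shift(tool now) [ 0.0375 -0.0004  0.0173] rotvec(tool) [ 0.0029 -0.001  -0.0004] F [-0.2 -0.5 -1.9] t 17.0667
```

View pics/w15.png

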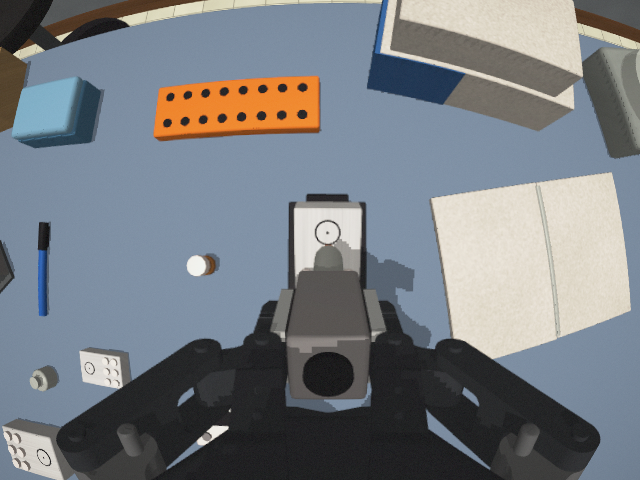

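Ring at (328,232), sleeve at (329,255), laterally aligned. Moving to 60 mm off the spot.

Call:
{"api": "drive_tool", "payload": {"deltas": [[0.02,0.019,0,0.0087,0.003,-0.001,0],[0.02,0.0185,-0.0004,0.0086,0,0,0],[0.02,0,0,0,0,0,0],[0.02,0,0,0,0,0,0],[0.02,0,0,0,0,0,0],[0.02,0,0,0,0,0,0]]}}

```text
time: 17.57
eef_pos: [0.568, -0.2717, 0.2327]
orientation: [-0.006, 0.82, -0.009, -0.572]
contact_force: [0.4, -0.3, -1.3]
width: 0.0256
```

```bash
python3 snap.py w16
python3 - <<'E'
from plan import *
delta(RG+.06*n-Mt@TIP)
i=cv2.imread('pics/w16.png')[190:310,260:400];cv2.imwrite('pics/w16c.png',cv2.resize(i,None,fx=5,fy=5,interpolation=2))
E
```

```text
t 17.5667 pos [ 0.568  -0.2717  0.2327] w 0.0256 F [ 0.43 -0.32 -1.25]
tool x [ 0.3445 -0.0083 -0.9388] yaw -1.23 jawy [-2.180e-02 -9.998e-01  8.000e-04]
from [ 0.5678 -0.2716  0.2327] to [ 0.5684 -0.2716  0.232 ] shift(tool now) [ 0.0009 -0.     -0.0003] rotvec(tool) [-0.0006 -0.0018 -0.0011] F [-0.1 -0.7 -1. ] t 17.6167
```

View pics/w16c.png

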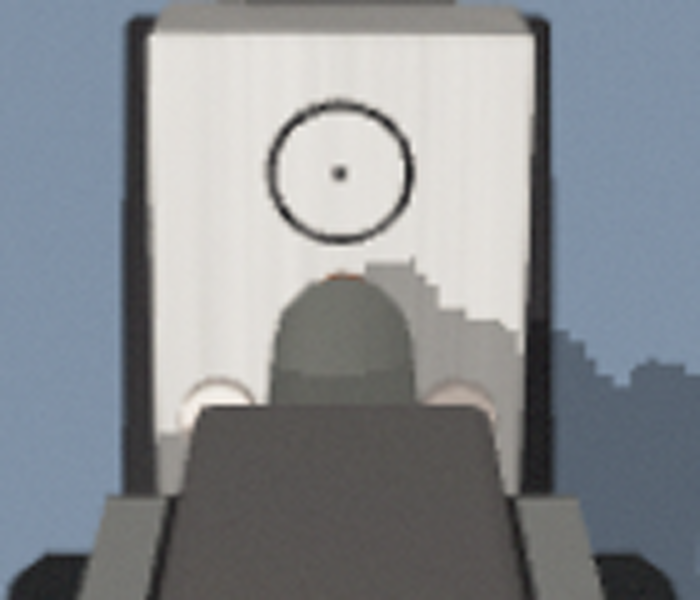

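Run:
```python
from tp import *
print(tplane('w16',[[327.8,224.6]],.1352), tplane('w15',[[327.8,232]],.172))
# sleeve width centre & tip: tip front copper px
print(tplane('w16',[[343/5+260,275/5+190]],.0720))
```

```text
[[ 0.1352      0.00054798 -0.0001523 ]] [[0.172      0.00054078 0.01651018]]
[[ 0.072      0.0010513 -0.0042972]]
```

Ring dot lies at tool (0.5, -0.2) mm and the tip at about (0.4..1.0, -0.3..-0.6) mm, so they are aligned. Descending to about 10 mm.

Call:
{"api": "drive_tool", "payload": {"deltas": [[0.02,0.012,0,0,0,0,0],[0.02,0.014,0,0,0,0,0],[0.02,0.014,0,0,0,0,0],[0.02,0.01,0,0,0,0,0],[0.02,0,0,0,0,0,0],[0.02,0,0,0,0,0,0],[0.02,0,0,0,0,0,0],[0.02,0,0,0,0,0,0]]}}

```text
time: 18.28
eef_pos: [0.584, -0.2717, 0.1845]
orientation: [-0.006, 0.819, -0.009, -0.573]
contact_force: [-0.6, -0.1, -0.6]
width: 0.0253
```

```bash
python3 snap.py w17
python3 - <<'E'
from plan import *
delta(RG-Mt@TIP)
i=cv2.imread('pics/w17.png')[190:310,260:400];cv2.imwrite('pics/w17c.png',cv2.resize(i,None,fx=5,fy=5,interpolation=2)) 
a=read_camera('scene')[:,:,::-1];cv2.imwrite('pics/s17c.png',cv2.resize(a[200:330,60:220],None,fx=4.5,fy=4.5,interpolation=2))
E
```

```text
t 18.2833 pos [ 0.584  -0.2717  0.1845] w 0.0253 F [-0.6  -0.07 -0.63]
tool x [ 0.3431 -0.0074 -0.9393] yaw -1.28 jawy [-2.220e-02 -9.998e-01 -2.000e-04]
from [ 0.584  -0.2716  0.1846] to [ 0.589  -0.2721  0.1756] shift(tool now) [ 0.0102  0.0003 -0.0016] rotvec(tool) [-0.0012 -0.0004 -0.0003] F [ 0.4 -0.2 -1.9] t 18.3333
```

View pics/w17c.png

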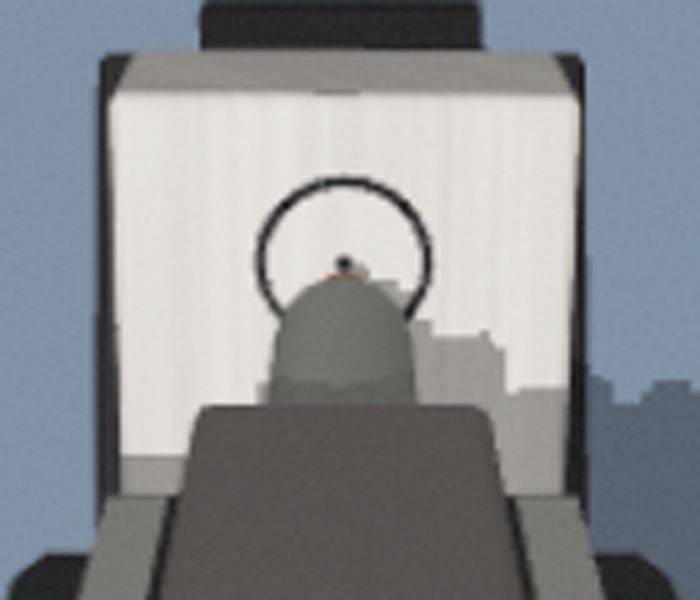

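View pics/s17c.png

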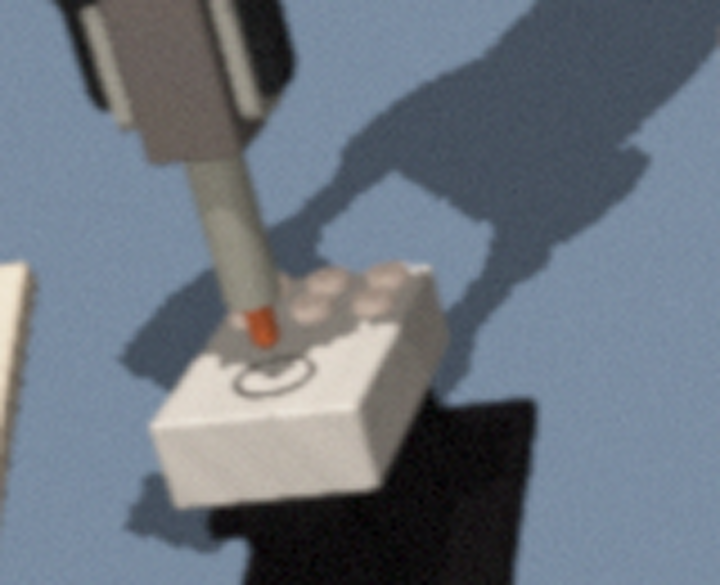

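Run:
```python
from tp import *
print(tplane('w17',[[329,242.6]],.0845),tplane('w17',[[345/5+260,276/5+190]],.0720))
```

```text
[[ 0.0845      0.001312   -0.00176648]] [[ 0.072       0.00127628 -0.00412189]]
```

Call:
{"api": "drive_tool", "payload": {"deltas": [[0.02,0.006,0.0004,-0.0014,0,0,0],[0.02,0.001,0,0,0,0,0],[0.02,0,0,0,0,0,0],[0.02,0,0,0,0,0,0],[0.02,0,0,0,0,0,0],[0.02,0,0,0,0,0,0]]}}

```text
time: 18.88
eef_pos: [0.5872, -0.2717, 0.1776]
orientation: [-0.007, 0.819, -0.009, -0.574]
contact_force: [0.3, 0.4, -1.4]
width: 0.0253
```

```bash
cat > f.py <<'E'
from plan import *
F=[];T=[]
import sys
for i in range(int(sys.argv[1]) if len(sys.argv)>1 else 4):
    s=sense();F.append(s['contact_force']);T.append(s['eef_pos']);read_camera('top')
F=np.array(F);p=np.mean(T,0)
print('F',F.mean(0).round(2),'Fn',(F@n).round(2),(F@n).mean().round(2),'tip h above ring plane',n@(p+Mt@TIP-RG),'off x/y',u@(p+Mt@TIP-RG),np.cross(n,u)@(p+Mt@TIP-RG))
delta(RG-Mt@TIP)
E
python3 f.py 6
```

```text
F [-0.12 -0.04 -1.64] Fn [-1.4  -2.23 -1.42 -1.55 -0.68 -1.71] -1.5 tip h above ring plane 0.002540590430707386 off x/y -0.0009383306606740702 0.0002781718425179336
from [ 0.5872 -0.2717  0.1777] to [ 0.589  -0.2721  0.1756] shift(tool now) [ 0.0025  0.0003 -0.0009] rotvec(tool) [-0.0014  0.0009  0.0006] F [ 0.1  0.5 -1.5] t 19.1833
```

Call:
{"api": "drive_tool", "payload": {"deltas": [[0.02,0.001,0,-0.0008,0,0,0],[0.02,0.001,0,0,0,0,0],[0.02,0.001,0,0,0,0,0],[0.02,0.001,0,0,0,0,0],[0.02,0,0,0,0,0,0],[0.02,0,0,0,0,0,0]]}}

```text
time: 19.68
eef_pos: [0.5895, -0.2719, 0.1743]
orientation: [-0.007, 0.819, -0.009, -0.573]
contact_force: [-0.8, 0.4, 0.6]
width: 0.0253
```

```bash
python3 f.py 8
```

```text
F [-0.51  0.1   0.24] Fn [ 0.85  0.68  0.49  0.48  0.48  1.16 -0.57 -0.35] 0.4 tip h above ring plane -0.0013861039672672932 off x/y -3.1140338169271182e-06 0.0002237506693911917
from [ 0.5894 -0.2719  0.1743] to [ 0.589  -0.2721  0.1756] shift(tool now) [-0.0014  0.0002 -0.    ] rotvec(tool) [-0.0014  0.0007  0.0004] F [-0.4 -0.2 -0.1] t 20.0833
```

Call:
{"api": "drive_tool", "payload": {"deltas": [[0.02,0.001,0,0,0,0,0],[0.02,0.001,0,0,0,0,0],[0.02,0,0,0,0,0,0],[0.02,0,0,0,0,0,0],[0.02,0,0,0,0,0,0]]}}

```text
time: 20.5
eef_pos: [0.5901, -0.2719, 0.1723]
orientation: [-0.007, 0.819, -0.009, -0.573]
contact_force: [-0.0, 0.1, 0.4]
width: 0.0256
```

```bash
python3 f.py 8
```

```text
F [-0.31 -0.3   0.72] Fn [0.4  0.47 1.13 0.75 0.59 1.01 0.54 1.33] 0.78 tip h above ring plane -0.003438675381227064 off x/y -4.744762825440787e-05 0.00022934345951686907
from [ 0.5901 -0.2719  0.1723] to [ 0.589  -0.2721  0.1756] shift(tool now) [-0.0035  0.0002 -0.0001] rotvec(tool) [-0.0014  0.0008  0.0004] F [-0.5  0.3  1.1] t 20.9
```

Call:
{"api": "drive_tool", "payload": {"deltas": [[0.02,0.001,0,0,0,0,0],[0.02,0.001,0,0,0,0,0],[0.02,0,0,0,0,0,0],[0.02,0,0,0,0,0,0],[0.02,0,0,0,0,0,0]]}}

```text
time: 21.32
eef_pos: [0.5908, -0.2718, 0.1705]
orientation: [-0.007, 0.819, -0.009, -0.573]
contact_force: [-0.7, -0.3, 1.6]
width: 0.026
```

```bash
python3 f.py 14; python3 snap.py w20
python3 - <<'E'
from h import *
a=read_camera('scene')[:,:,::-1];cv2.imwrite('pics/s20.png',a);cv2.imwrite('pics/s20c.png',cv2.resize(a[220:310,80:180],None,fx=7,fy=6.6,interpolation=2))
a=cv2.imread('pics/w20.png');cv2.imwrite('pics/w20c.png',cv2.resize(a[190:310,260:400],None,fx=5,fy=5,interpolation=2))
E
```

```text
F [-0.49 -0.31  1.59] Fn [1.79 2.13 1.58 1.38 1.37 1.49 1.86 1.13 1.21 1.58 1.44 2.25 1.57 2.47] 1.66 tip h above ring plane -0.0054583342021399675 off x/y -7.678953112977409e-05 0.00024410600428487498
from [ 0.5907 -0.2718  0.1704] to [ 0.589  -0.2721  0.1756] shift(tool now) [-0.0055  0.0003 -0.0001] rotvec(tool) [-0.0014  0.0009  0.0005] F [-0.8 -0.6  2. ] t 22.0167
t 22.0167 pos [ 0.5907 -0.2718  0.1704] w 0.0253 F [-0.84 -0.58  2.02]
tool x [ 0.342  -0.0067 -0.9397] yaw -1.28 jawy [-2.210e-02 -9.998e-01 -9.000e-04]
```

View pics/s20c.png

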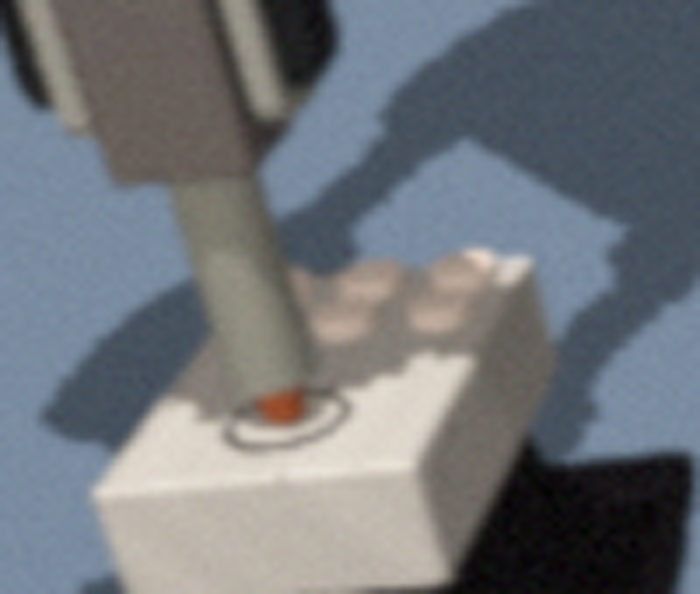

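View pics/w20c.png

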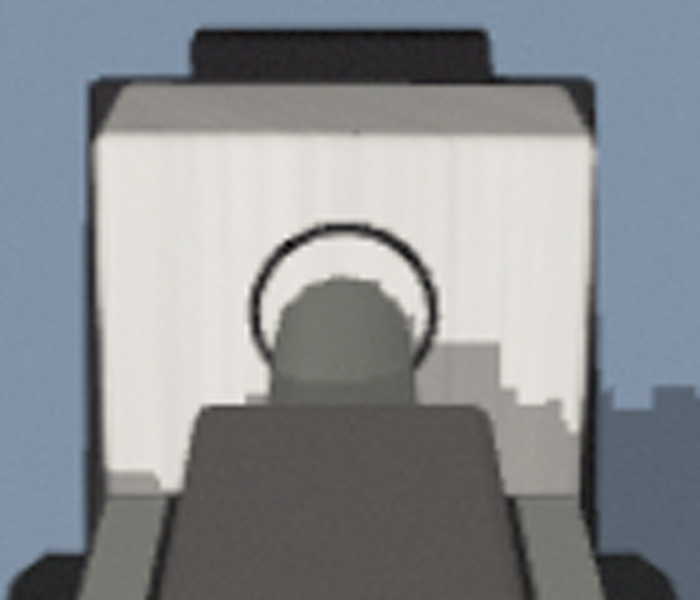

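The force change is about 3.2 N, which means 5.9 mm in. The copper tip is at the ring's centre in the scene view (about (283,420) of the crop). Handing in.

```bash
python3 -c "
from rig import *
s=sense();print(s['time'],s['width'],s['contact_force']);print(hand_in())"
```

```text
22.1167 0.02516959702100501 [-0.78908449 -0.84944478  2.04461509]
the job is handed in; nothing more can be done
None
```

The block is on the sloped rest and released. The thermometer is held on the ringed spot with its tip about half pushed in. I handed in at 22.1 s of the 58 s allowed.

**Block:** I identified the 92 x 60 mm one by size. It lies flat on the strip, caps at the low end and ring at the high end. After letting go, the wrist camera put it within about 1 mm of centre along the slope and 0.2 mm across. The most I pressed while placing it was about 10 N.

**Thermometer:** I gripped it by the head and lifted it straight out of the holder.
- **Position:** the tip is within about 0.5 mm of the ring centre.
- **Tilt:** the tool is within about 0.002 rad of square to the face. The probe's axis in the grip checked out to about 0.4°.
- **Pressure:** the force along the face rose by about 3.2 N, or about 5.9 mm of travel. The measured travel since touching gave 6.0 mm.

**Disagreements and limits:**
- The scene camera placed things about 4 mm off from the wrist and top cameras. I used mainly the wrist camera, because its own measurements agreed with each other.
- Single force readings vary by about 0.5 N, so the push-in depth is good to about half a millimetre.
- When I closed the gripper on the block, the finger ends touched the bench with about 7 N, well under the limit.
- I did not re-measure the other things on the bench at the end. None of my moves came near them, and they looked unmoved in the pictures.

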